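# Refill the sugar jar and clear the board

## Task

Unscrew the red lid of the storage jar, lift it off and lay it on the blue mat, rim down. Then put every whole brown-sugar slab from the board into the jar. Only after that take the scraper block, push all the broken sugar chips off the board into its catch tray (push them, do not pick them up), and stand the scraper back upright on the grey mat; leave the jar open and the bottle, tin and bowl alone.

Things in the scene. Friction and masses are not known exactly. Their poses are not given: they have to be found in the camera images.
- jar: Clear storage jar with a threaded white-ridged neck, bolted to the bench. Origin on its axis at bench level, z up. Body 104 mm across up to 85 mm high; neck 77 mm across (87 over the thread), rim 136 mm above the bench, mouth opening 69 mm across. It is filled to 60 mm above the bench, so the free space is 76 mm deep.
- lid: Red screw lid, 98 mm across, 160 g; origin on its axis at the lower edge of its skirt, z up; starts about 92 mm above the bench. Its top is 50 mm above the origin; on it stands a white square knob 32 x 32 mm, faces square to the lid's x and y, from 50 to 86 mm above the origin. Turned counter-clockwise seen from above it rises 10 mm a turn and stays where it is left (see point rim).
- rim (a point): Centre of the jar's mouth, 136 mm above the bench. The neck has a right-hand thread of 10 mm pitch, easy to turn, with about 2 mm of axial play: the lid comes free after about 1.75 turns (11 rad) counter-clockwise and cannot be pulled off before; by about 2.1 turns it begins to run off the thread's end, so lift it between the two.
- blue_mat: Blue mat for the lid, 130 x 130 x 3 mm, fixed to the bench; origin at the centre of its underside.
- grey_mat: Dark grey rubber mat for the scraper, 130 x 130 x 3 mm, fixed to the bench; origin at the centre of its underside.
- scraper: Scraper block standing on the grey mat, 180 g. Green foot 110 (its x) x 34 (its y) x 22 mm high, above it a wooden grip 70 (x) x 24 (y) mm from 22 to 60 mm high. Origin at the centre of its underside, z up.
- board: Wooden board, 190 (its x) x 280 (its y) mm, top 30 mm above the bench, fixed. Origin at bench level under its centre. An open aluminium catch tray 210 (x) x 100 (y) mm with 3 mm walls, rim 24 mm above the bench, joins its -y end (board y from -140 to -240 mm).
- tray (a point): Centre of the inner floor of the catch tray, 190 mm from the board's centre in the board's -y direction, 3 mm above the bench; its axes are parallel to the board's.
- slab1: Whole dark brown sugar slab, 42 (its x) x 26 (its y) x 16 mm, 30 g, lying on the board; origin at the centre of its underside. May be absent.
- slab2: Whole dark brown sugar slab, 42 (its x) x 26 (its y) x 16 mm, 30 g, lying on the board; origin at the centre of its underside. May be absent.
- slab3: Whole dark brown sugar slab, 42 (its x) x 26 (its y) x 16 mm, 30 g, lying on the board; origin at the centre of its underside. May be absent.
- slab4: Whole dark brown sugar slab, 42 (its x) x 26 (its y) x 16 mm, 30 g, lying on the board; origin at the centre of its underside. May be absent.
- chip1: Broken chip of lighter brown sugar, 16 x 13 x 10 mm, 10 g, lying on the tray half of the board; origin at the centre of its underside. May be absent.
- chip2: Broken chip of lighter brown sugar, 16 x 13 x 10 mm, 10 g, lying on the tray half of the board; origin at the centre of its underside. May be absent.
- chip3: Broken chip of lighter brown sugar, 16 x 13 x 10 mm, 10 g, lying on the tray half of the board; origin at the centre of its underside. May be absent.
- chip4: Broken chip of lighter brown sugar, 16 x 13 x 10 mm, 10 g, lying on the tray half of the board; origin at the centre of its underside. May be absent.
- chip5: Broken chip of lighter brown sugar, 16 x 13 x 10 mm, 10 g, lying on the tray half of the board; origin at the centre of its underside. May be absent.
- sauce_bottle: Bystander: amber sauce bottle, 60 mm across, 170 mm tall, beyond the work; origin at the centre of its underside. Leave alone.
- tin: Bystander: green tin, 74 mm across, 90 mm tall; origin at the centre of its underside. Leave alone.
- bowl: Bystander: white bowl, 110 mm across, 50 mm tall; origin at the centre of its underside. Leave alone.
Mind the look-alikes: they are no part of the job. Leave any green look-alike of the slab1 alone.

How it is judged:
By the outcome, as a careful person would: the job done as asked, in the order asked, and still so for the second after the job is handed in, with the robot touching nothing.
Of slab1, slab2, slab3, slab4 only 2 to 4 are there at a start; the rules pass over those that are not, and their reading is None.
Of chip1, chip2, chip3, chip4, chip5 only 3 to 5 are there at a start; the rules pass over those that are not, and their reading is None.
At some moment in a run one of slab1, slab2, slab3, slab4 may be knocked a few centimetres aside while the robot is not near it.
Once in a run the grip may slacken for a moment while it holds something.
It also fails if it takes over 210 s, if anything falls off the work surface, if the arm or the gripper's body presses on something with over 40 N, if the wrist force passes 120 N, or if a joint passes its speed limit or range.

## Robot

A 6-joint arm with a two-finger parallel gripper is mounted at the origin on the work surface. World frame = base frame: x ahead of the robot, y to its left, z up, the work surface at z = 0. Lengths are in m, angles in rad, forces in N, time in s.
With the tool pointing down it reaches from about 0.3 to 0.775 m from the base axis. Payload 14.6 kg.
Tool frame: the origin (TCP) lies midway between the tips of the shut fingers; the grasp point (between the pads) lies 19 mm behind it (ctrl.pinch_z is the distance from the TCP to the grasp point, in m); z points along the fingers, y is the line along which they close (so a half turn about z gives the same grasp; the last joint's range is limited). The gripper opens to 94 mm and grips with 3 to 60 N. Pads are 16 mm wide; open, the fingers measure 119 mm over their backs; the gripper's body (75 mm by 177 mm) begins 78 mm behind the grasp point.
Start: joints at [1.233, 0.3, 1.521, -0, 1.321, -0.067], TCP at [0.147, 0.53, 0.205] pointing down, gripper open.
Joint ranges: [-3.03, 3.03], [-0.79, 2.21], [0.23, 2.52], [-1.04, 4.18], [0, 3.07], [-2.55, 2.55]. Speed limits (rad/s): [2.22, 2.22, 2.57, 3.14, 3.14, 3.14].

## Interface

Orientations are given as [roll, pitch, yaw] about the fixed x, y, z axes, in that order (R = Rz(yaw) Ry(pitch) Rx(roll)).
In Python, from station import ctrl gives the robot as it stands.
- The arm moves only by the tool jog_arm, never from a script. Its argument "motion" is a list of rows, each a list of 7 numbers: the shift along the tool's x, y, z in m, then the turn, a rotation vector about the tool's x, y, z in rad, then the opening, from -1 (shut) to 1 (fully open). In form: [[tx, ty, tz, rx, ry, rz, gripper], ...]. A call has 1 to 5 rows; each row shifts and turns the commanded pose from where the row before left it, along the tool's axes as they then stand; what a row does not reach is not made up. A row lasts 1/10 s, in which the tool goes at most 50 mm and 8.59 degrees, less where a joint would pass 70% of its speed; a pose out of reach is approached as far as the arm can. A call is refused whole if a number of a shift passes 0.05 or a number of a turn 0.15, either way. A call with a gripper value outside its range is refused whole. The fingers move at their own pace and stop on an object; "squeeze" is the grip in N (left out, the last holds). Time passes only in rows, so rows that do not move let the fingers close. It gives the time, the measured TCP pose, the force, the opening and the grip force at its end, in the units of the state.
- ctrl.get_obs(): the state, without advancing time (a new reading comes with each control period).
- ctrl.camera(name): name is "scene" or "side" or "wrist"; returns the picture (384x512x3 uint8, red, green, blue); there is no depth.
- ctrl.camera_model(name): a dict with "intrinsics" (3x3 intrinsics, pixels), "rvec" (rotation vector, rad) and "tvec" (3), from world to camera coordinates, as OpenCV has them. Camera axes: x right, y down, z forward; pixel columns grow to the right and rows downward; lengths in m; the calibration is good to about 2 mm. A picture is of the moment at which its call begins: read the wrist's pose just before it. camera_model takes no time and is no camera call; for the wrist camera it gives the pose at the moment of the call.
- ctrl.hand_in(): hands the job in; it is judged then, once.
The state is a dict: "time_s": time; "qpos": joint angles; "joint_vel": joint speeds; "tau": joint torques, N m; "ee_pos": TCP position; "eef_rot": TCP orientation; "force": force on the tool from outside, world axes, zero at the start; "moment": the same for the moment, N m; "grip_width": finger opening in m; "grip_force": force on a finger pad.
Only numpy, scipy, OpenCV 4.12 (cv2) and the standard library are available. Lean on these libraries where they do the work, as an engineer would, in place of code of your own. Each camera call takes 0.05 s, during which the arm holds its last target. There are 200 camera calls.

## Working session

There is one attempt and no reset: what is moved stays moved. The work goes in short steps, Python scripts to look and compute and a tool call to move; the robot and the scene stay as the last step left them, time stands still between calls to the robot, and variables do not carry over. Pictures are saved under pics/ and viewed, at most 14 in all, crops included, and the job is handed in when it is done.

Besides the shell and the picture viewer there is one more tool, called after ">>>" by a JSON object that holds its "name" and its "arguments", one argument or row to a line. jog_arm: Moves the arm, as the interface text tells. Its arguments: {"type":"object","properties":{"motion":{"type":"array"},"squeeze":{"type":"number"}},"required":["motion"]}

```bash
ls; mkdir -p pics; cat > h.py <<'E'
import numpy as np, cv2
from station import ctrl
def cam(n):
    m=ctrl.camera_model(n); im=ctrl.camera(n)
    return im,m
def ray(m,u,v):
    K=np.array(m["intrinsics"]);R=cv2.Rodrigues(np.array(m["rvec"],float))[0];t=np.array(m["tvec"],float).ravel()
    d=R.T@np.linalg.solve(K,[u,v,1.]);return -R.T@t,d
def onz(m,u,v,z):
    c,d=ray(m,u,v);return c+d*(z-c[2])/d[2]
def proj(m,p):
    return cv2.projectPoints(np.array(p,float).reshape(-1,3),np.array(m["rvec"],float),np.array(m["tvec"],float),np.array(m["intrinsics"],float),None)[0][:,0]
def save(n,im):cv2.imwrite("pics/"+n,cv2.cvtColor(im,cv2.COLOR_RGB2BGR))
E
python3 - <<'E'
from h import *
a,ma=cam("scene");b,mb=cam("side");w,mw=cam("wrist")
save("scene0.png",a);save("side0.png",b);save("wrist0.png",w)
np.savez("s0.npz",a=a,b=b,w=w)
for m in(ma,mb,mw):print(ray(m,256,192))
o=ctrl.get_obs();print(o["ee_pos"],o["eef_rot"],o["grip_width"],ctrl.pinch_z)
E
```

```text
pics
(array([1.0300185 , 0.29196084, 1.00875967]), array([-0.41677629, -0.27606849, -0.86616517]))
(array([0.04257169, 0.58873258, 0.95215655]), array([ 0.44846021, -0.50194672, -0.73955605]))
(array([0.06956283, 0.55208593, 0.38376815]), array([ 0.27034545, -0.05974931, -0.96102502]))
[0.1470754  0.52978182 0.20503788] [-3.14075544e+00 -5.24966953e-05  2.87078421e+00] 0.09397087550656363 0.0188
```

View pics/scene0.png

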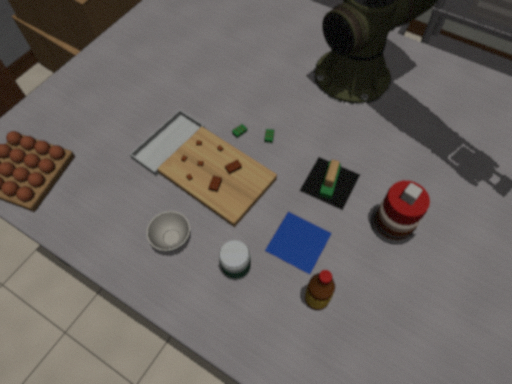

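View pics/side0.png

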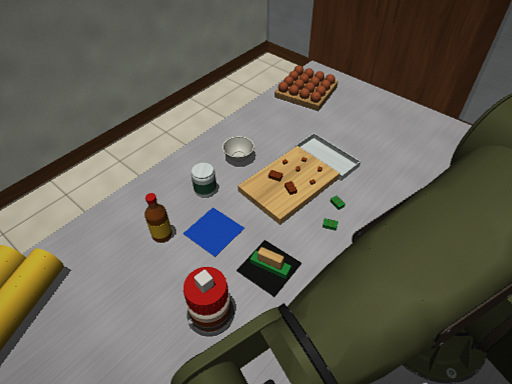

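The scene shows the jar with its red lid at (404,205) and the knob at (411,191). The scraper is on the black mat at (330,180), and the blue mat is at (298,242). The board is around (218,172) with 2 slabs at (233,167) and (216,184), and 5 chips at about (199,142), (184,158), (200,163), (189,177) and (220,148). Two green look-alikes lie at (240,130) and (269,136).

```bash
cat >> h.py <<'E'
def hsv(im):return cv2.cvtColor(im,cv2.COLOR_RGB2HSV)
def blobs(mask,amin=5):
    n,l,s,c=cv2.connectedComponentsWithStats(mask.astype(np.uint8))
    return [(tuple(c[i].round(1)),int(s[i,4]),l==i) for i in range(1,n) if s[i,4]>=amin]
def rect(m,bm,z):
    "blob's min-area rect on plane z -> centre, sizes, yaw of long side"
    c=max(cv2.findContours(bm.astype(np.uint8),cv2.RETR_EXTERNAL,cv2.CHAIN_APPROX_NONE)[0],key=cv2.contourArea)[:,0]
    p=np.array([onz(m,u,v,z)[:2] for u,v in c]);(cx,cy),(w,h),a=cv2.minAreaRect((p*1000).astype(np.float32))
    if h>w:w,h,a=h,w,a+90
    return (round(cx/1000,4),round(cy/1000,4)),(round(w),round(h)),round(np.radians((a+90)%180-90),3)
E
python3 - <<'E'
from h import *
d=np.load("s0.npz");ims=d["a"],d["b"]
for n,im in zip(("scene","side"),ims):
    m=ctrl.camera_model(n);H=hsv(im);h,s,v=[H[...,i].astype(int) for i in range(3)]
    print(n)
    def show(name,mask,z,amin,box=None):
        for c,a,b in blobs(mask,amin): print(name,c,a,rect(m,b,z))
    show("blue",(h>105)&(h<130)&(s>150)&(v>60),.003,200)
    show("black",(v<45)&(s<90),.003,600)
    show("green",(h>45)&(h<80)&(s>120)&(v>40),.022,20)
    show("red",((h<5)|(h>174))&(s>180)&(v>110),.142,300)
    wood=(h>8)&(h<25)&(s>60)&(v>110)
    show("wood",wood,.030,200)
    show("grip?",wood,.060,30)
    show("white",(s<40)&(v>170),.178,30)
    dark=((h<14)|(h>172))&(s>110)&(v<130)
    show("slab",dark,.046,4)
E
```

```text
scene
blue (np.float64(298.2), np.float64(242.3)) 2127 ((0.6136, 0.1432), (125, 123), np.float64(-1.533))
black (np.float64(359.3), np.float64(49.8)) 2202 ((-0.1294, -0.045), (477, 296), np.float64(0.187))
black (np.float64(329.7), np.float64(183.7)) 1007 ((0.4098, 0.1301), (125, 124), np.float64(-1.509))
green (np.float64(239.0), np.float64(130.5)) 72 ((0.4022, -0.1779), (37, 22), np.float64(-0.322))
green (np.float64(268.9), np.float64(135.8)) 56 ((0.3731, -0.0925), (37, 16), np.float64(0.413))
green (np.float64(327.3), np.float64(189.5)) 133 ((0.4325, 0.1338), (68, 37), np.float64(0.224))
red (np.float64(407.1), np.float64(200.8)) 670 ((0.4387, 0.33), (92, 85), np.float64(1.487))
wood (np.float64(217.6), np.float64(173.6)) 5303 ((0.5603, -0.1496), (279, 190), np.float64(1.475))
grip? (np.float64(64.6), np.float64(45.4)) 105 ((0.4346, -0.8581), (152, 14), np.float64(1.523))
grip? (np.float64(217.6), np.float64(173.6)) 5303 ((0.5747, -0.1361), (271, 184), np.float64(1.475))
grip? (np.float64(58.1), np.float64(164.1)) 30 ((0.7869, -0.5132), (25, 16), np.float64(0.807))
grip? (np.floa
[... 7572 characters left out ...]
 (49, 28), np.float64(-0.496))
slab (np.float64(312.1), np.float64(181.4)) 15 ((0.4876, -0.1765), (16, 10), np.float64(1.29))
slab (np.float64(154.7), np.float64(212.5)) 364 ((0.7704, 0.2285), (107, 58), np.float64(-0.387))
slab (np.float64(162.9), np.float64(238.6)) 52 ((0.6743, 0.2741), (52, 22), np.float64(1.127))
slab (np.float64(213.9), np.float64(284.2)) 8 ((0.4631, 0.2836), (15, 4), np.float64(-1.13))
slab (np.float64(208.7), np.float64(305.1)) 428 ((0.4396, 0.3232), (107, 68), np.float64(1.062))
slab (np.float64(211.4), np.float64(319.8)) 202 ((0.4055, 0.3488), (101, 45), np.float64(0.982))
slab (np.float64(212.9), np.float64(327.1)) 56 ((0.3889, 0.3616), (84, 23), np.float64(0.955))
```

```bash
python3 - <<'E'
from h import *
d=np.load("s0.npz")
A=cv2.resize(d["a"][90:260,125:440],None,fx=2.5,fy=2.5,interpolation=cv2.INTER_CUBIC)
save("c0.png",A)
E
```

```text
(no output)
```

View pics/c0.png

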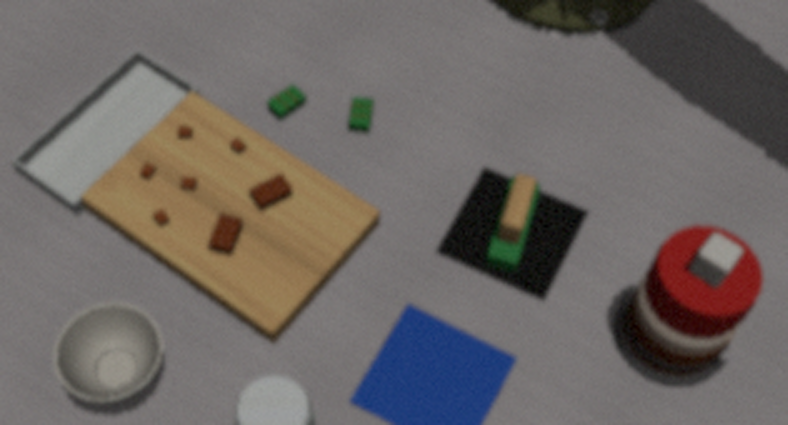

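Jar axis is at about (0.434, 0.330), with the knob yaw about -0.13. The slabs are at (0.528, -0.112) and (0.598, -0.123). Sizes match the specs, so I'll move above the lid and rewind the wrist.

>>> {"name": "jog_arm", "arguments": {
  "motion": [
    [-0.033,-0.0116,-0.006,0,0,0,1],
    [-0.033,-0.0116,-0.006,0,0,0,1],
    [-0.033,-0.0116,-0.006,0,0,0,1],
    [-0.033,-0.0116,-0.006,0,0,0,1],
    [-0.033,-0.0116,-0.006,0,0,0,1]
  ]
}}

```text
time_s: 0.65
ee_pos: [0.2915, 0.4289, 0.2355]
eef_rot: [-3.141, -0.0, 2.871]
force: [0.3, 0.5, 0.3]
grip_width: 0.0938
grip_force: 0.0
```

>>> {"name": "jog_arm", "arguments": {
  "motion": [
    [-0.033,-0.0116,-0.006,0,0,0,1],
    [-0.033,-0.0116,-0.006,0,0,0,1],
    [-0.033,-0.0116,-0.006,0,0,0,1],
    [-0.033,-0.0116,-0.006,0,0,0,1],
    [-0.033,-0.0116,-0.006,0,0,0,1]
  ]
}}

```text
time_s: 1.15
ee_pos: [0.4351, 0.3289, 0.2656]
eef_rot: [-3.141, -0.0, 2.871]
force: [-1.1, -0.2, 0.5]
grip_width: 0.0941
grip_force: 0.0
```

>>> {"name": "jog_arm", "arguments": {
  "motion": [
    [0,0,0,0,0,0.143,1],
    [0,0,0,0,0,0.143,1],
    [0,0,0,0,0,0.143,1],
    [0,0,0,0,0,0.143,1],
    [0,0,0,0,0,0.143,1]
  ]
}}

```text
time_s: 1.65
ee_pos: [0.434, 0.3298, 0.2652]
eef_rot: [-3.141, -0.0, 2.15]
force: [-0.8, 0.1, 0.1]
grip_width: 0.0938
grip_force: 0.0
```

>>> {"name": "jog_arm", "arguments": {
  "motion": [
    [0,0,0,0,0,0.143,1],
    [0,0,0,0,0,0.143,1],
    [0,0,0,0,0,0.143,1],
    [0,0,0,0,0,0.143,1],
    [0,0,0,0,0,0.143,1]
  ]
}}

```text
time_s: 2.15
ee_pos: [0.434, 0.3298, 0.2652]
eef_rot: [-3.141, 0.0, 1.435]
force: [-0.8, 0.2, 0.7]
grip_width: 0.0938
grip_force: 0.0
```

>>> {"name": "jog_arm", "arguments": {
  "motion": [
    [0,0,0,0,0,0.143,1],
    [0,0,0,0,0,0.143,1],
    [0,0,0,0,0,0.143,1],
    [0,0,0,0,0,0.143,1],
    [0,0,0,0,0,0.143,1]
  ]
}}

```text
time_s: 2.65
ee_pos: [0.434, 0.3299, 0.2652]
eef_rot: [-3.141, 0.0, 0.72]
force: [0.2, -0.5, 0.8]
grip_width: 0.0944
grip_force: 0.0
```

>>> {"name": "jog_arm", "arguments": {
  "motion": [
    [0,0,0,0,0,0.143,1],
    [0,0,0,0,0,0.143,1],
    [0,0,0,0,0,0.143,1],
    [0,0,0,0,0,0.143,1],
    [0,0,0,0,0,0.143,1]
  ]
}}

```text
time_s: 3.15
ee_pos: [0.434, 0.3298, 0.2652]
eef_rot: [3.141, 0.0, 0.005]
force: [0.7, 0.1, -0.0]
grip_width: 0.0937
grip_force: 0.0
```

```bash
cat >> h.py <<'E'
def go(x,y,z,yaw=None):
    "print tool-frame shift to world target (tool down), and rz"
    from scipy.spatial.transform import Rotation as Ro
    o=ctrl.get_obs();R=Ro.from_euler('xyz',o["eef_rot"]).as_matrix()
    d=R.T@(np.array([x,y,z])-o["ee_pos"]);cy=o["eef_rot"][2]
    print("tool shift",d.round(4),"rz",None if yaw is None else round(cy-yaw,3))
def st():
    o=ctrl.get_obs();print("t",round(o["time_s"],1),"p",np.round(o["ee_pos"],4),"rpy",np.round(o["eef_rot"],3),"q",np.round(o["qpos"],2),"F",np.round(o["force"],1),"w",round(o["grip_width"],4),"gf",round(float(np.max(o["grip_force"])),1))
E
python3 - <<'E'
from h import *
st();w,m=cam("wrist");save("w1.png",w);H=hsv(w);h,s,v=[H[...,i].astype(int) for i in range(3)]
for c,a,b in blobs((s<60)&(v>150),150):print("white",c,a,rect(m,b,.178))
for c,a,b in blobs(((h<5)|(h>174))&(s>180)&(v>80),300):print("red",c,a,rect(m,b,.142))
E
```

```text
t 3.1 p [0.434  0.3298 0.2652] rpy [3.141 0.    0.005] q [ 0.58  0.25  1.45 -0.    1.45  2.15] F [ 0.7  0.1 -0. ] w 0.0937 gf 0.0
white (np.float64(227.1), np.float64(142.4)) 112558 ((0.4495, 0.3274), (477, 272), np.float64(-1.565))
white (np.float64(321.2), np.float64(200.2)) 1003 ((0.4334, 0.2681), (39, 25), np.float64(-1.002))
white (np.float64(244.6), np.float64(367.4)) 8348 ((0.2515, 0.3362), (284, 39), np.float64(-1.565))
```

View pics/w1.png

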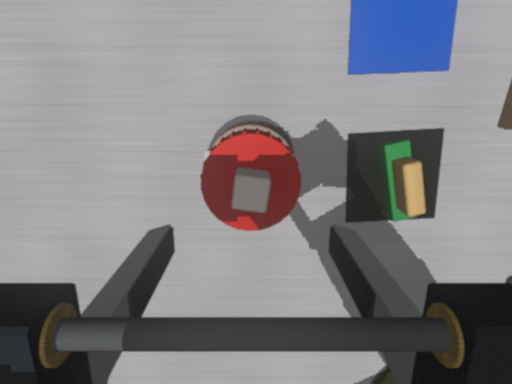

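The wrist view shows the red lid centred at about (250,181) and the shaded knob top at (252,192), nearly square to the tool. I'll measure both precisely.

```bash
python3 - <<'E'
from h import *
w=cv2.cvtColor(cv2.imread("pics/w1.png"),cv2.COLOR_BGR2RGB);m=ctrl.camera_model("wrist")
H=hsv(w);h,s,v=[H[...,i].astype(int) for i in range(3)]
red=((h<6)|(h>173))&(s>140)&(v>60)
B=max(blobs(red,300),key=lambda b:b[1])[2];print("red",rect(m,B,.142))
box=np.zeros_like(red);box[165:218,225:280]=1
g=(s<60)&box;print(np.percentile(v[g],[10,30,50,70,90]))
for r in (170,175,180,185,190,205):print(r,v[r,230:276:3],)
for lo,hi in((60,116),(60,110)):
    for c,a,b in blobs(cv2.morphologyEx((g&(v<hi)).astype(np.uint8),cv2.MORPH_OPEN,np.ones((3,3))),100):print(c,a,rect(m,b,.178))
for c,a,b in blobs(g,300):print("all",c,a,rect(m,b,.178))
E
```

```text
red ((0.4383, 0.3279), (98, 88), np.float64(0.01))
[ 91. 115. 121. 121. 122.]
170 [108 106  92  89  91  89  86  89  90  90  92  98 101 105 105 104]
175 [105 105 101 107 101  99  93  90  89  88  90  89  88  94 105 104]
180 [106 101 117 123 122 125 122 122 123 120 122 119 119 108 104 103]
185 [108 101 119 123 121 122 123 122 122 122 121 122 122 109 103 105]
190 [104 102 121 120 121 122 121 122 122 121 121 122 121 103 104 106]
205 [102 117 123 121 122 120 122 121 121 122 121 121 103 104 103 104]
(np.float64(252.4), np.float64(173.5)) 274 ((0.4551, 0.329), (29, 7), np.float64(1.423))
(np.float64(252.3), np.float64(173.3)) 257 ((0.4553, 0.329), (29, 7), np.float64(1.436))
all (np.float64(250.7), np.float64(190.1)) 1464 ((0.4402, 0.3306), (37, 31), np.float64(-0.139))
```

```bash
python3 - <<'E'
from h import *
w=cv2.cvtColor(cv2.imread("pics/w1.png"),cv2.COLOR_BGR2RGB);m=ctrl.camera_model("wrist")
H=hsv(w);h,s,v=[H[...,i].astype(int) for i in range(3)]
box=np.zeros(h.shape,bool);box[165:218,225:280]=1
for c,a,b in blobs((s<60)&box&(v>112),300):print("top",c,a,rect(m,b,.178))
go(.435,.33,.150,-.137)
E
```

```text
top (np.float64(250.3), np.float64(193.2)) 1070 ((0.4373, 0.3311), (29, 29), np.float64(-0.135))
tool shift [ 0.0011 -0.0002  0.1152] rz 0.133
```

>>> {"name": "jog_arm", "arguments": {
  "motion": [
    [0,0,0,0,0,0.14,1],
    [0.0016,-0.0014,0.04,0,0,0,1],
    [0,0,0.04,0,0,0,1],
    [0,0,0.03,0,0,0,1],
    [0,0,0.005,0,0,0,1]
  ]
}}

```text
time_s: 3.7
ee_pos: [0.4345, 0.3302, 0.147]
eef_rot: [3.138, 0.004, -0.127]
force: [0.5, 0.2, 0.5]
grip_width: 0.0939
grip_force: 0.0
```

>>> {"name": "jog_arm", "arguments": {
  "motion": [
    [0,0,0,0,0,0,-1],
    [0,0,0,0,0,0,-1],
    [0,0,0,0,0,0,-1],
    [0,0,0,0,0,0,-1],
    [0,0,0,0,0,0,-1]
  ],
  "squeeze": 35
}}

```text
time_s: 4.2
ee_pos: [0.436, 0.3312, 0.1511]
eef_rot: [-3.141, -0.001, -0.129]
force: [0.4, 0.9, 0.4]
grip_width: 0.0574
grip_force: 0.0
```

>>> {"name": "jog_arm", "arguments": {
  "motion": [
    [0,0,0,0,0,0,-1],
    [0,0,0,0,0,0,-1],
    [0,0,0,0,0,0,-1]
  ]
}}

```text
time_s: 4.5
ee_pos: [0.4358, 0.3311, 0.1505]
eef_rot: [3.142, -0.0, -0.129]
force: [0.0, 0.3, -0.1]
grip_width: 0.0334
grip_force: 0.0
```

```bash
python3 -c "
from h import *;st();print(ctrl.get_obs()['moment'])"
```

```text
t 4.5 p [0.4358 0.3311 0.1505] rpy [ 3.142 -0.    -0.129] q [ 0.58  0.34  1.59 -0.    1.2   2.28] F [ 0.   0.3 -0.1] w 0.0334 gf 0.0
[0.00551164 0.16453064 0.01713691]
```

>>> {"name": "jog_arm", "arguments": {
  "motion": [
    [0,0,0,0,0,0,-1],
    [0,0,0,0,0,0,-1],
    [0,0,0,0,0,0,-1]
  ]
}}

```text
time_s: 4.8
ee_pos: [0.4359, 0.3311, 0.1505]
eef_rot: [-3.142, -0.0, -0.129]
force: [0.5, 0.5, 0.3]
grip_width: 0.0315
grip_force: 35.0
```

>>> {"name": "jog_arm", "arguments": {
  "motion": [
    [0,0,-0.0002,0,0,-0.147,-1],
    [0,0,-0.0002,0,0,-0.147,-1],
    [0,0,-0.0002,0,0,-0.147,-1],
    [0,0,-0.0003,0,0,-0.147,-1],
    [0,0,-0.0003,0,0,-0.147,-1]
  ]
}}

```text
time_s: 5.3
ee_pos: [0.4358, 0.3311, 0.1517]
eef_rot: [-3.142, -0.0, 0.612]
force: [-0.7, 0.4, 0.0]
grip_width: 0.0317
grip_force: 35.0
```

```bash
python3 -c "
from h import *;st();print(ctrl.get_obs()['moment'])"
```

```text
t 5.3 p [0.4358 0.3311 0.1517] rpy [-3.142 -0.     0.612] q [0.58 0.34 1.59 0.   1.2  1.54] F [-0.7  0.4  0. ] w 0.0317 gf 35.0
[ 0.01419248  0.14471185 -0.06329306]
```

>>> {"name": "jog_arm", "arguments": {
  "motion": [
    [0,0,-0.0002,0,0,-0.147,-1],
    [0,0,-0.0002,0,0,-0.147,-1],
    [0,0,-0.0002,0,0,-0.147,-1],
    [0,0,-0.0003,0,0,-0.147,-1],
    [0,0,-0.0003,0,0,-0.147,-1]
  ]
}}

```text
time_s: 5.8
ee_pos: [0.4358, 0.3311, 0.1528]
eef_rot: [-3.141, 0.0, 1.347]
force: [-0.1, 0.2, 0.3]
grip_width: 0.0319
grip_force: 35.0
```

>>> {"name": "jog_arm", "arguments": {
  "motion": [
    [0,0,-0.0002,0,0,-0.147,-1],
    [0,0,-0.0002,0,0,-0.147,-1],
    [0,0,-0.0002,0,0,-0.147,-1],
    [0,0,-0.0003,0,0,-0.147,-1],
    [0,0,-0.0003,0,0,-0.147,-1]
  ]
}}

```text
time_s: 6.3
ee_pos: [0.4357, 0.331, 0.154]
eef_rot: [-3.141, -0.0, 2.082]
force: [-0.8, 0.2, 0.2]
grip_width: 0.0319
grip_force: 35.0
```

>>> {"name": "jog_arm", "arguments": {
  "motion": [
    [0,0,-0.0002,0,0,-0.147,-1],
    [0,0,-0.0002,0,0,-0.147,-1],
    [0,0,-0.0002,0,0,-0.147,-1],
    [0,0,-0.0003,0,0,-0.147,-1],
    [0,0,-0.0003,0,0,-0.147,-1]
  ]
}}

```text
time_s: 6.8
ee_pos: [0.4357, 0.331, 0.1552]
eef_rot: [-3.141, -0.0, 2.817]
force: [-0.5, -1.1, -0.1]
grip_width: 0.0323
grip_force: 35.0
```

>>> {"name": "jog_arm", "arguments": {
  "motion": [
    [0,0,-0.0002,0,0,-0.147,-1],
    [0,0,-0.0002,0,0,-0.147,-1],
    [0,0,-0.0002,0,0,-0.147,-1],
    [0,0,-0.0003,0,0,-0.147,-1],
    [0,0,-0.0003,0,0,-0.147,-1]
  ]
}}

```text
time_s: 7.3
ee_pos: [0.4358, 0.3309, 0.1564]
eef_rot: [-3.141, -0.0, -2.731]
force: [-0.0, 0.2, -0.2]
grip_width: 0.0318
grip_force: 35.0
```

>>> {"name": "jog_arm", "arguments": {
  "motion": [
    [0,0,-0.0002,0,0,-0.147,-1],
    [0,0,-0.0002,0,0,-0.147,-1],
    [0,0,-0.0002,0,0,-0.147,-1],
    [0,0,-0.0003,0,0,-0.147,-1],
    [0,0,-0.0003,0,0,-0.147,-1]
  ]
}}

```text
time_s: 7.8
ee_pos: [0.4358, 0.3309, 0.1576]
eef_rot: [3.141, -0.0, -1.996]
force: [0.3, -0.4, -0.5]
grip_width: 0.0319
grip_force: 35.0
```

>>> {"name": "jog_arm", "arguments": {
  "motion": [
    [0,0,-0.0002,0,0,-0.147,-1],
    [0,0,-0.0002,0,0,-0.147,-1],
    [0,0,0,0,0,0,-1]
  ]
}}

```text
time_s: 8.1
ee_pos: [0.4359, 0.3311, 0.158]
eef_rot: [-3.142, -0.0, -1.706]
force: [-0.6, 0.5, -0.4]
grip_width: 0.0317
grip_force: 35.0
```

```bash
python3 -c "
from h import *;st();print(ctrl.get_obs()['moment'])"
```

```text
t 8.1 p [0.4359 0.3311 0.158 ] rpy [-3.142 -0.    -1.706] q [ 0.58  0.34  1.59 -0.    1.22 -2.42] F [-0.6  0.5 -0.4] w 0.0317 gf 35.0
[ 0.12940206 -0.05821991  0.01951697]
```

>>> {"name": "jog_arm", "arguments": {
  "motion": [
    [0,0,0,0,0,0,0.5],
    [0,0,0,0,0,0,0.5],
    [0,0,0,0,0,0,0.5],
    [0,0,0,0,0,0,0.5],
    [0,0,0,0,0,0,0.5]
  ]
}}

```text
time_s: 8.6
ee_pos: [0.4358, 0.3311, 0.1581]
eef_rot: [-3.142, 0.0, -1.709]
force: [-0.2, -0.7, 0.4]
grip_width: 0.0679
grip_force: 0.0
```

>>> {"name": "jog_arm", "arguments": {
  "motion": [
    [0,0,0,0,0,0.147,0.5],
    [0,0,0,0,0,0.147,0.5],
    [0,0,0,0,0,0.147,0.5],
    [0,0,0,0,0,0.147,0.5],
    [0,0,0,0,0,0.147,0.5]
  ]
}}

```text
time_s: 9.1
ee_pos: [0.4358, 0.3311, 0.1581]
eef_rot: [-3.142, -0.0, -2.45]
force: [-0.3, -0.4, -0.3]
grip_width: 0.0707
grip_force: 0.0
```

>>> {"name": "jog_arm", "arguments": {
  "motion": [
    [0,0,0,0,0,0.147,0.5],
    [0,0,0,0,0,0.147,0.5],
    [0,0,0,0,0,0.147,0.5],
    [0,0,0,0,0,0.147,0.5],
    [0,0,0,0,0,0.147,0.5]
  ]
}}

```text
time_s: 9.6
ee_pos: [0.4358, 0.3311, 0.1581]
eef_rot: [3.142, 0.0, 3.098]
force: [0.3, 0.8, 0.2]
grip_width: 0.0706
grip_force: 0.0
```

>>> {"name": "jog_arm", "arguments": {
  "motion": [
    [0,0,0,0,0,0.147,0.5],
    [0,0,0,0,0,0.147,0.5],
    [0,0,0,0,0,0.147,0.5],
    [0,0,0,0,0,0.147,0.5],
    [0,0,0,0,0,0.147,0.5]
  ]
}}

```text
time_s: 10.1
ee_pos: [0.4358, 0.3311, 0.158]
eef_rot: [-3.142, -0.0, 2.363]
force: [0.3, 1.0, -0.2]
grip_width: 0.0703
grip_force: 0.0
```

>>> {"name": "jog_arm", "arguments": {
  "motion": [
    [0,0,0,0,0,0.147,0.5],
    [0,0,0,0,0,0.147,0.5],
    [0,0,0,0,0,0.147,0.5],
    [0,0,0,0,0,0.147,0.5],
    [0,0,0,0,0,0.147,0.5]
  ]
}}

```text
time_s: 10.6
ee_pos: [0.4358, 0.3311, 0.1581]
eef_rot: [3.142, -0.0, 1.628]
force: [0.1, 0.7, 0.2]
grip_width: 0.0706
grip_force: 0.0
```

>>> {"name": "jog_arm", "arguments": {
  "motion": [
    [0,0,0,0,0,0.147,0.5],
    [0,0,0,0,0,0.147,0.5],
    [0,0,0,0,0,0.147,0.5],
    [0,0,0,0,0,0.147,0.5],
    [0,0,0,0,0,0.147,0.5]
  ]
}}

```text
time_s: 11.1
ee_pos: [0.4358, 0.3311, 0.1581]
eef_rot: [3.142, -0.0, 0.893]
force: [-0.5, 0.1, 0.1]
grip_width: 0.0705
grip_force: 0.0
```

>>> {"name": "jog_arm", "arguments": {
  "motion": [
    [0,0,0,0,0,0.147,0.5],
    [0,0,0,0,0,0.147,0.5],
    [0,0,0,0,0,0.147,0.5],
    [0,0,0,0,0,0.147,0.5],
    [0,0,0,0,0,0.147,0.5]
  ]
}}

```text
time_s: 11.6
ee_pos: [0.4358, 0.3311, 0.158]
eef_rot: [3.142, 0.0, 0.158]
force: [0.1, -0.4, 0.6]
grip_width: 0.0706
grip_force: 0.0
```

>>> {"name": "jog_arm", "arguments": {
  "motion": [
    [0,0,0,0,0,0.147,0.5],
    [0,0,0,0,0,0.147,0.5],
    [0,0,0,0,0,0,0.5]
  ]
}}

```text
time_s: 11.9
ee_pos: [0.4358, 0.3311, 0.158]
eef_rot: [3.142, 0.0, -0.132]
force: [0.4, 0.3, 0.5]
grip_width: 0.0705
grip_force: 0.0
```

>>> {"name": "jog_arm", "arguments": {
  "motion": [
    [0,0,0,0,0,0,-1],
    [0,0,0,0,0,0,-1],
    [0,0,0,0,0,0,-1],
    [0,0,0,0,0,0,-1],
    [0,0,0,0,0,0,-1]
  ]
}}

```text
time_s: 12.4
ee_pos: [0.4358, 0.3311, 0.1581]
eef_rot: [3.142, -0.0, -0.129]
force: [-0.1, 0.2, 0.3]
grip_width: 0.0339
grip_force: 0.0
```

>>> {"name": "jog_arm", "arguments": {
  "motion": [
    [0,0,0,0,0,0,-1],
    [0,0,0,0,0,0,-1],
    [0,0,0,0,0,0,-1]
  ]
}}

```text
time_s: 12.7
ee_pos: [0.4358, 0.3311, 0.1581]
eef_rot: [-3.142, -0.0, -0.129]
force: [0.4, 0.3, -0.3]
grip_width: 0.0319
grip_force: 35.0
```

Second stroke.

>>> {"name": "jog_arm", "arguments": {
  "motion": [
    [0,0,-0.0002,0,0,-0.147,-1],
    [0,0,-0.0002,0,0,-0.147,-1],
    [0,0,-0.0002,0,0,-0.147,-1],
    [0,0,-0.0003,0,0,-0.147,-1],
    [0,0,-0.0003,0,0,-0.147,-1]
  ]
}}

```text
time_s: 13.2
ee_pos: [0.4358, 0.3311, 0.1592]
eef_rot: [-3.142, 0.0, 0.612]
force: [0.6, 0.3, 0.7]
grip_width: 0.0318
grip_force: 35.0
```

>>> {"name": "jog_arm", "arguments": {
  "motion": [
    [0,0,-0.0002,0,0,-0.147,-1],
    [0,0,-0.0002,0,0,-0.147,-1],
    [0,0,-0.0002,0,0,-0.147,-1],
    [0,0,-0.0003,0,0,-0.147,-1],
    [0,0,-0.0003,0,0,-0.147,-1]
  ]
}}

```text
time_s: 13.7
ee_pos: [0.4358, 0.3311, 0.1604]
eef_rot: [-3.141, 0.0, 1.347]
force: [-1.5, -0.3, 0.5]
grip_width: 0.0318
grip_force: 35.0
```

>>> {"name": "jog_arm", "arguments": {
  "motion": [
    [0,0,-0.0002,0,0,-0.147,-1],
    [0,0,-0.0002,0,0,-0.147,-1],
    [0,0,-0.0002,0,0,-0.147,-1],
    [0,0,-0.0003,0,0,-0.147,-1],
    [0,0,-0.0003,0,0,-0.147,-1]
  ]
}}

```text
time_s: 14.2
ee_pos: [0.4358, 0.3311, 0.1616]
eef_rot: [-3.141, -0.0, 2.082]
force: [-0.5, -0.5, -0.0]
grip_width: 0.0316
grip_force: 35.0
```

>>> {"name": "jog_arm", "arguments": {
  "motion": [
    [0,0,-0.0002,0,0,-0.147,-1],
    [0,0,-0.0002,0,0,-0.147,-1],
    [0,0,-0.0002,0,0,-0.147,-1],
    [0,0,-0.0003,0,0,-0.147,-1],
    [0,0,-0.0003,0,0,-0.147,-1]
  ]
}}

```text
time_s: 14.7
ee_pos: [0.4358, 0.331, 0.1628]
eef_rot: [-3.141, -0.0, 2.817]
force: [0.1, -0.1, 0.4]
grip_width: 0.0316
grip_force: 35.0
```

>>> {"name": "jog_arm", "arguments": {
  "motion": [
    [0,0,-0.0002,0,0,-0.147,-1],
    [0,0,-0.0002,0,0,-0.147,-1],
    [0,0,-0.0002,0,0,-0.147,-1],
    [0,0,-0.0003,0,0,-0.147,-1],
    [0,0,-0.0003,0,0,-0.147,-1]
  ]
}}

```text
time_s: 15.2
ee_pos: [0.4358, 0.331, 0.164]
eef_rot: [-3.142, -0.0, -2.731]
force: [-0.4, -0.8, 0.5]
grip_width: 0.0316
grip_force: 35.0
```

>>> {"name": "jog_arm", "arguments": {
  "motion": [
    [0,0,-0.0002,0,0,-0.147,-1],
    [0,0,-0.0002,0,0,-0.147,-1],
    [0,0,-0.0002,0,0,-0.147,-1],
    [0,0,-0.0003,0,0,-0.147,-1],
    [0,0,-0.0003,0,0,-0.147,-1]
  ]
}}

```text
time_s: 15.7
ee_pos: [0.4358, 0.331, 0.1652]
eef_rot: [3.141, -0.0, -1.996]
force: [0.0, -1.0, -1.5]
grip_width: 0.0316
grip_force: 35.0
```

>>> {"name": "jog_arm", "arguments": {
  "motion": [
    [0,0,-0.0002,0,0,-0.147,-1],
    [0,0,-0.0002,0,0,-0.147,-1],
    [0,0,0,0,0,0,-1]
  ]
}}

```text
time_s: 16.0
ee_pos: [0.4358, 0.3311, 0.1656]
eef_rot: [-3.142, -0.0, -1.706]
force: [-0.3, 0.3, -1.6]
grip_width: 0.0315
grip_force: 35.0
```

```bash
python3 -c "
from h import *;st();print(ctrl.get_obs()['moment'])"
```

```text
t 16.0 p [0.4358 0.3311 0.1656] rpy [-3.142 -0.    -1.706] q [ 0.58  0.33  1.58 -0.    1.23 -2.42] F [-0.3  0.3 -1.6] w 0.0315 gf 35.0
[ 0.08582123  0.02271356 -0.05565868]
```

>>> {"name": "jog_arm", "arguments": {
  "motion": [
    [0,0,0,0,0,0,0.5],
    [0,0,0,0,0,0,0.5],
    [0,0,0,0,0,0,0.5],
    [0,0,0,0,0,0,0.5],
    [0,0,0,0,0,0,0.5]
  ]
}}

```text
time_s: 16.5
ee_pos: [0.4358, 0.3311, 0.1656]
eef_rot: [3.142, -0.0, -1.709]
force: [0.8, -0.2, -0.9]
grip_width: 0.0683
grip_force: 0.0
```

>>> {"name": "jog_arm", "arguments": {
  "motion": [
    [0,0,0,0,0,0.143,0.5],
    [0,0,0,0,0,0.143,0.5],
    [0,0,0,0,0,0.143,0.5],
    [0,0,0,0,0,0.143,0.5],
    [0,0,0,0,0,0.143,0.5]
  ]
}}

```text
time_s: 17.0
ee_pos: [0.4358, 0.3311, 0.1656]
eef_rot: [-3.142, -0.0, -2.43]
force: [-0.4, -0.0, 0.5]
grip_width: 0.0701
grip_force: 0.0
```

>>> {"name": "jog_arm", "arguments": {
  "motion": [
    [0,0,0,0,0,0.143,0.5],
    [0,0,0,0,0,0.143,0.5],
    [0,0,0,0,0,0.143,0.5],
    [0,0,0,0,0,0.143,0.5],
    [0,0,0,0,0,0.143,0.5]
  ]
}}

```text
time_s: 17.5
ee_pos: [0.4358, 0.3311, 0.1657]
eef_rot: [-3.142, -0.0, 3.138]
force: [0.1, -0.2, -0.7]
grip_width: 0.07
grip_force: 0.0
```

>>> {"name": "jog_arm", "arguments": {
  "motion": [
    [0,0,0,0,0,0.143,0.5],
    [0,0,0,0,0,0.143,0.5],
    [0,0,0,0,0,0.143,0.5],
    [0,0,0,0,0,0.143,0.5],
    [0,0,0,0,0,0.143,0.5]
  ]
}}

```text
time_s: 18.0
ee_pos: [0.4358, 0.3311, 0.1657]
eef_rot: [3.142, 0.0, 2.423]
force: [0.5, -0.2, 0.4]
grip_width: 0.0707
grip_force: 0.0
```

>>> {"name": "jog_arm", "arguments": {
  "motion": [
    [0,0,0,0,0,0.143,0.5],
    [0,0,0,0,0,0.143,0.5],
    [0,0,0,0,0,0.143,0.5],
    [0,0,0,0,0,0.143,0.5],
    [0,0,0,0,0,0.143,0.5]
  ]
}}

```text
time_s: 18.5
ee_pos: [0.4358, 0.3311, 0.1657]
eef_rot: [3.142, -0.0, 1.708]
force: [-0.1, -0.2, 0.0]
grip_width: 0.0707
grip_force: 0.0
```

>>> {"name": "jog_arm", "arguments": {
  "motion": [
    [0,0,0,0,0,0.143,0.5],
    [0,0,0,0,0,0.143,0.5],
    [0,0,0,0,0,0,0.5]
  ]
}}

```text
time_s: 18.8
ee_pos: [0.4358, 0.3311, 0.1656]
eef_rot: [3.142, 0.0, 1.426]
force: [0.5, -1.2, 0.7]
grip_width: 0.0704
grip_force: 0.0
```

>>> {"name": "jog_arm", "arguments": {
  "motion": [
    [0,0,0,0,0,0,-1],
    [0,0,0,0,0,0,-1],
    [0,0,0,0,0,0,-1],
    [0,0,0,0,0,0,-1],
    [0,0,0,0,0,0,-1]
  ]
}}

```text
time_s: 19.3
ee_pos: [0.4358, 0.3311, 0.1657]
eef_rot: [3.142, 0.0, 1.429]
force: [-0.4, 0.2, 0.6]
grip_width: 0.0342
grip_force: 0.0
```

>>> {"name": "jog_arm", "arguments": {
  "motion": [
    [0,0,0,0,0,0,-1],
    [0,0,0,0,0,0,-1],
    [0,0,0,0,0,0,-1]
  ]
}}

```text
time_s: 19.6
ee_pos: [0.4358, 0.3311, 0.1657]
eef_rot: [3.142, -0.0, 1.429]
force: [0.7, 0.1, 0.7]
grip_width: 0.0319
grip_force: 35.0
```

```bash
python3 -c "
from h import *;st();print(ctrl.get_obs()['moment'])"
```

```text
t 19.6 p [0.4358 0.3311 0.1657] rpy [ 3.142 -0.     1.429] q [0.58 0.33 1.58 0.   1.23 0.72] F [0.7 0.1 0.7] w 0.0319 gf 35.0
[-0.09292278  0.04802446 -0.04297345]
```

>>> {"name": "jog_arm", "arguments": {
  "motion": [
    [0,0,-0.0002,0,0,-0.147,-1],
    [0,0,-0.0002,0,0,-0.147,-1],
    [0,0,-0.0002,0,0,-0.147,-1],
    [0,0,-0.0003,0,0,-0.147,-1],
    [0,0,-0.0003,0,0,-0.147,-1]
  ]
}}

```text
time_s: 20.1
ee_pos: [0.4358, 0.3311, 0.1669]
eef_rot: [-3.142, -0.0, 2.17]
force: [0.7, 0.9, -1.5]
grip_width: 0.0318
grip_force: 35.0
```

>>> {"name": "jog_arm", "arguments": {
  "motion": [
    [0,0,-0.0002,0,0,-0.147,-1],
    [0,0,-0.0002,0,0,-0.147,-1],
    [0,0,-0.0002,0,0,-0.147,-1],
    [0,0,-0.0003,0,0,-0.147,-1],
    [0,0,-0.0003,0,0,-0.147,-1]
  ]
}}

```text
time_s: 20.6
ee_pos: [0.4358, 0.3311, 0.168]
eef_rot: [-3.142, -0.0, 2.905]
force: [-0.3, 0.7, -0.7]
grip_width: 0.0317
grip_force: 35.0
```

>>> {"name": "jog_arm", "arguments": {
  "motion": [
    [0,0,-0.0002,0,0,-0.147,-1],
    [0,0,-0.0002,0,0,-0.147,-1],
    [0,0,-0.0002,0,0,-0.147,-1],
    [0,0,-0.0003,0,0,-0.147,-1],
    [0,0,-0.0003,0,0,-0.147,-1]
  ]
}}

```text
time_s: 21.1
ee_pos: [0.4357, 0.3311, 0.1692]
eef_rot: [3.142, -0.0, -2.643]
force: [-0.6, -0.5, -0.9]
grip_width: 0.0316
grip_force: 35.0
```

>>> {"name": "jog_arm", "arguments": {
  "motion": [
    [0,0,-0.0002,0,0,-0.147,-1],
    [0,0,-0.0002,0,0,-0.147,-1],
    [0,0,0,0,0,0,-1]
  ]
}}

```text
time_s: 21.4
ee_pos: [0.4359, 0.3311, 0.1697]
eef_rot: [-3.141, 0.0, -2.353]
force: [0.6, -0.3, -0.5]
grip_width: 0.0316
grip_force: 35.0
```

>>> {"name": "jog_arm", "arguments": {
  "motion": [
    [0,0,-0.001,0,0,0,-1],
    [0,0,-0.001,0,0,0,-1],
    [0,0,-0.001,0,0,0,-1],
    [0,0,-0.001,0,0,0,-1],
    [0,0,0,0,0,0,-1]
  ]
}}

```text
time_s: 21.9
ee_pos: [0.4359, 0.3311, 0.1738]
eef_rot: [-3.142, 0.0, -2.356]
force: [-0.4, 0.1, -1.4]
grip_width: 0.0316
grip_force: 35.0
```

>>> {"name": "jog_arm", "arguments": {
  "motion": [
    [0,0,-0.008,0,0,0,-1],
    [0,0,-0.015,0,0,0,-1],
    [0,0,-0.015,0,0,0,-1],
    [0,0,-0.015,0,0,0,-1],
    [0,0,-0.008,0,0,0,-1]
  ],
  "squeeze": 50
}}

```text
time_s: 22.4
ee_pos: [0.4361, 0.3313, 0.2364]
eef_rot: [-3.141, 0.002, -2.356]
force: [-0.5, 0.4, -2.1]
grip_width: 0.0318
grip_force: 50.0
```

>>> {"name": "jog_arm", "arguments": {
  "motion": [
    [0.001,-0.02,-0.002,0,0,0,-1],
    [0.001,-0.03,0,0,0,0,-1],
    [0.001,-0.03,0,0,0,0,-1],
    [0.001,-0.03,0,0,0,0,-1],
    [0.001,-0.03,0,0,0,0,-1]
  ]
}}

```text
time_s: 22.9
ee_pos: [0.532, 0.2277, 0.2367]
eef_rot: [3.141, -0.0, -2.355]
force: [1.1, 1.2, -2.0]
grip_width: 0.0316
grip_force: 50.0
```

```bash
python3 -c "
from h import *;st();go(.6128,.1432,.0615)"
```

```text
t 22.9 p [0.532  0.2277 0.2367] rpy [ 3.141 -0.    -2.355] q [ 0.34  0.34  1.39  0.    1.41 -2.02] F [ 1.1  1.2 -2. ] w 0.0316 gf 50.0
tool shift [ 0.0027 -0.1169  0.1752] rz None
```

>>> {"name": "jog_arm", "arguments": {
  "motion": [
    [0.001,-0.03,0.02,0,0,0,-1],
    [0.001,-0.03,0.02,0,0,0,-1],
    [0.001,-0.03,0.02,0,0,0,-1],
    [0,-0.02,0.02,0,0,0,-1],
    [0,-0.004,0.02,0,0,0,-1]
  ]
}}

```text
time_s: 23.4
ee_pos: [0.611, 0.1441, 0.1355]
eef_rot: [-3.142, -0.0, -2.358]
force: [-0.2, 0.4, -1.0]
grip_width: 0.0315
grip_force: 50.0
```

>>> {"name": "jog_arm", "arguments": {
  "motion": [
    [0,0,0.03,0,0,0,-1],
    [0,0,0.02,0,0,0,-1],
    [0,0,0.01,0,0,0,-1],
    [0,0,0,0,0,0,-1]
  ]
}}

```text
time_s: 23.8
ee_pos: [0.6094, 0.1459, 0.0756]
eef_rot: [3.14, -0.002, -2.355]
force: [0.1, 0.5, -1.1]
grip_width: 0.0319
grip_force: 50.0
```

```bash
python3 -c "
from h import *;st();go(.6128,.1432,.0615)"
```

```text
t 23.8 p [0.6094 0.1459 0.0756] rpy [ 3.140e+00 -2.000e-03 -2.355e+00] q [ 0.18  0.6   1.41 -0.    1.14 -2.18] F [ 0.1  0.5 -1.1] w 0.0319 gf 50.0
tool shift [-0.0005 -0.0043  0.0141] rz None
```

>>> {"name": "jog_arm", "arguments": {
  "motion": [
    [0,-0.004,0.005,0,0,0,-1],
    [0,0,0.005,0,0,0,-1],
    [0,0,0.002,0,0,0,-1],
    [0,0,0,0,0,0,-1]
  ]
}}

```text
time_s: 24.2
ee_pos: [0.6127, 0.1431, 0.0647]
eef_rot: [3.142, 0.0, -2.355]
force: [-0.9, -0.5, -1.9]
grip_width: 0.0314
grip_force: 50.0
```

>>> {"name": "jog_arm", "arguments": {
  "motion": [
    [0,0,0.001,0,0,0,-1],
    [0,0,0.0,0,0,0,-1]
  ]
}}

```text
time_s: 24.4
ee_pos: [0.6128, 0.1432, 0.0638]
eef_rot: [-3.141, 0.0, -2.355]
force: [-0.2, -0.8, -1.4]
grip_width: 0.0319
grip_force: 50.0
```

>>> {"name": "jog_arm", "arguments": {
  "motion": [
    [0,0,0.001,0,0,0,-1],
    [0,0,0.0,0,0,0,-1]
  ]
}}

```text
time_s: 24.6
ee_pos: [0.6127, 0.1432, 0.0626]
eef_rot: [3.142, -0.0, -2.355]
force: [-0.4, 0.5, -1.4]
grip_width: 0.0318
grip_force: 50.0
```

>>> {"name": "jog_arm", "arguments": {
  "motion": [
    [0,0,0.001,0,0,0,-1],
    [0,0,0.0,0,0,0,-1]
  ]
}}

```text
time_s: 24.8
ee_pos: [0.6129, 0.1433, 0.0624]
eef_rot: [-3.141, 0.0, -2.355]
force: [-2.0, -1.1, 5.2]
grip_width: 0.0318
grip_force: 50.0
```

>>> {"name": "jog_arm", "arguments": {
  "motion": [
    [0,0,0,0,0,0,0.3],
    [0,0,0,0,0,0,0.3],
    [0,0,0,0,0,0,0.3],
    [0,0,0,0,0,0,0.3],
    [0,0,-0.01,0,0,0,0.3]
  ]
}}

```text
time_s: 25.3
ee_pos: [0.6121, 0.143, 0.0707]
eef_rot: [3.14, -0.002, -2.355]
force: [0.3, 0.1, -1.0]
grip_width: 0.061
grip_force: 0.0
```

>>> {"name": "jog_arm", "arguments": {
  "motion": [
    [0,0,-0.04,0,0,0,0.3],
    [0,0,-0.05,0,0,0,0.3],
    [0.02,-0.01,-0.05,0,0,0,0.3],
    [0.03,-0.015,0,0,0,0,0.3],
    [0.03,-0.015,0,0,0,0,0.3]
  ]
}}

```text
time_s: 25.8
ee_pos: [0.5851, 0.0595, 0.2095]
eef_rot: [-3.139, 0.002, -2.354]
force: [0.6, -0.1, -0.2]
grip_width: 0.0609
grip_force: 0.0
```

>>> {"name": "jog_arm", "arguments": {
  "motion": [
    [0.03,-0.015,0,0,0,0,0.3],
    [0.03,-0.015,0,0,0,0,0.3],
    [0.03,-0.015,0,0,0,0,0.3],
    [0.03,-0.015,0,0,0,0,0.3],
    [0.03,-0.015,0,0,0,0,0.3]
  ]
}}

```text
time_s: 26.3
ee_pos: [0.5343, -0.0885, 0.208]
eef_rot: [-3.133, -0.012, -2.378]
force: [-0.4, -0.0, 0.6]
grip_width: 0.0614
grip_force: 0.0
```

>>> {"name": "jog_arm", "arguments": {
  "motion": [
    [0,0,0,0,0,0.14,0.3],
    [0,0,0,0,0,0.14,0.3],
    [0,0,0,0,0,0.14,0.3],
    [0,0,0,0,0,0.14,0.3],
    [0,0,0,0,0,0.14,0.3]
  ]
}}

```text
time_s: 26.8
ee_pos: [0.535, -0.0864, 0.2079]
eef_rot: [-3.127, -0.003, -3.081]
force: [-0.3, -0.3, 1.0]
grip_width: 0.0611
grip_force: 0.0
```

>>> {"name": "jog_arm", "arguments": {
  "motion": [
    [0,0,0,0,0,0.14,0.3],
    [0,0,0,0,0,0.14,0.3],
    [0,0,0,0,0,0.14,0.3],
    [0,0,0,0,0,0.14,0.3],
    [0,0,0,0,0,0,0.3]
  ]
}}

```text
time_s: 27.3
ee_pos: [0.535, -0.0864, 0.2078]
eef_rot: [-3.128, 0.005, 2.646]
force: [-0.6, 0.6, -0.2]
grip_width: 0.0611
grip_force: 0.0
```

```bash
cat >> h.py <<'E'
def sugar(n,amin):
    w,m=cam(n);H=hsv(w);h,s,v=[H[...,i].astype(int) for i in range(3)]
    for c,a,b in blobs(((h<11)|(h>172))&(s>100)&(v<170),amin):
        for z in(.046,.040):
            r=rect(m,b,z);p=r[0]
            if .38<p[0]<.75 and -.4<p[1]<.05:print(n,c,a,z,r)
    return w,m
E
python3 - <<'E'
from h import *
st();w,m=sugar("wrist",20);save("w2.png",w);sugar("side",8)
E
```

```text
t 27.3 p [ 0.535  -0.0864  0.2078] rpy [-3.128  0.005  2.646] q [-0.22  0.28  1.54 -0.01  1.32 -1.29] F [-0.6  0.6 -0.2] w 0.0611 gf 0.0
side (np.float64(303.5), np.float64(159.2)) 10 0.046 ((0.5704, -0.241), (10, 10), np.float64(0.71))
side (np.float64(303.5), np.float64(159.2)) 10 0.04 ((0.5739, -0.2465), (10, 10), np.float64(0.71))
side (np.float64(284.5), np.float64(161.4)) 11 0.046 ((0.6115, -0.1908), (12, 11), np.float64(-0.283))
side (np.float64(284.5), np.float64(161.4)) 11 0.04 ((0.6153, -0.1959), (12, 11), np.float64(-0.283))
side (np.float64(297.4), np.float64(168.6)) 9 0.046 ((0.5573, -0.1924), (14, 9), np.float64(-1.248))
side (np.float64(297.4), np.float64(168.6)) 9 0.04 ((0.5607, -0.1975), (15, 9), np.float64(-1.248))
side (np.float64(319.4), np.float64(168.6)) 13 0.046 ((0.5038, -0.2386), (15, 10), np.float64(-0.956))
side (np.float64(319.4), np.float64(168.6)) 13 0.04 ((0.5069, -0.244), (15, 10), np.float64(-0.956))
side (np.float64(275.3), np.float64(175.0)) 91 0.046 ((0.594, -0.1224), (42, 32), np.float64(0.272))
side (np.float64(275.3), np.float64(175.0)) 91 0.04 ((0.5977, -0.1271), (42, 32), np.float64(0.272))
side (np.float64(312.0), np.float64(181.5)) 14 0.046 ((0.488, -0.1752), (13, 10), np.float64(1.29))
side (np.float64(312.0), np.float64(181.5)) 14 0.04 ((0.4909, -0.1803), (13, 10), np.float64(1.29))
side (np.float64(290.4), np.float64(187.6)) 85 0.046 ((0.5239, -0.11), (46, 25), np.float64(-0.453))
side (np.float64(290.4), np.float64(187.6)) 85 0.04 ((0.5271, -0.1146), (46, 26), np.float64(-0.453))
```

View pics/w2.png

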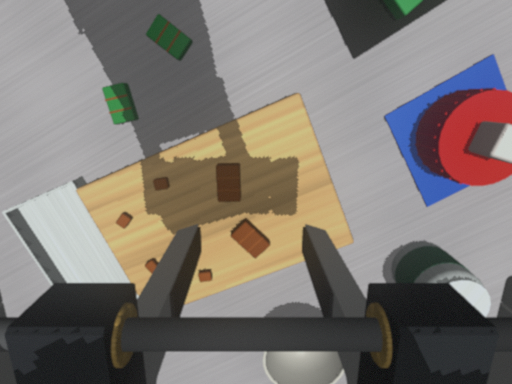

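The lid sits rim-down on the blue mat. In this view slab A is at (229,182) and slab B at (250,238). I'll measure them from this picture.

```bash
python3 - <<'E'
from h import *
w=cv2.cvtColor(cv2.imread("pics/w2.png"),cv2.COLOR_BGR2RGB);m=ctrl.camera_model("wrist");H=hsv(w)
for p in((229,182),(250,238),(205,275),(260,182),(270,215),(162,184)):print(p,H[p[1],p[0]])
h,s,v=[H[...,i].astype(int) for i in range(3)]
mask=((h<10)|(h>172))&(s>110)&(v<170);mask[300:]=0
for c,a,b in blobs(mask,40):
    r=rect(m,b,.046 if a>400 else .04)
    print(c,a,r)
go(.5275,-.112,.2)
E
```

```text
(229, 182) [ 13 150  78]
(250, 238) [ 11 164 131]
(205, 275) [ 12 165 148]
(260, 182) [ 19 110 123]
(270, 215) [ 18 112 200]
(162, 184) [ 13 147  87]
(np.float64(448.5), np.float64(126.1)) 888 ((0.5922, 0.1196), (97, 51), np.float64(-0.66))
(np.float64(475.8), np.float64(141.9)) 306 ((0.618, 0.1511), (47, 41), np.float64(0.995))
tool shift [-0.0053 -0.026   0.0079] rz None
```

```bash
cat >> h.py <<'E'
def wsugar(w,m):
    H=hsv(cv2.GaussianBlur(w,(3,3),0));h,s,v=[H[...,i].astype(int) for i in range(3)]
    mask=(h>=5)&(h<16)&(s>125)&(v<165);mask[300:]=0
    for c,a,b in blobs(mask,40):
        r=rect(m,b,.046 if a>400 else .04);print(c,a,r)
E
python3 - <<'E'
from h import *
w=cv2.cvtColor(cv2.imread("pics/w2.png"),cv2.COLOR_BGR2RGB);m=ctrl.camera_model("wrist")
wsugar(w,m);go(.528,-.112,.2)
E
```

```text
(np.float64(228.0), np.float64(182.4)) 840 ((0.529, -0.1134), (42, 25), np.float64(-0.453))
(np.float64(160.6), np.float64(183.6)) 129 ((0.4958, -0.1817), (14, 12), np.float64(1.238))
(np.float64(123.2), np.float64(220.2)) 129 ((0.5127, -0.2438), (16, 12), np.float64(-1.139))
(np.float64(249.7), np.float64(238.3)) 790 ((0.5986, -0.1239), (43, 27), np.float64(0.264))
(np.float64(150.5), np.float64(265.2)) 96 ((0.5768, -0.2469), (13, 13), np.float64(-1.371))
(np.float64(204.8), np.float64(275.8)) 120 ((0.6196, -0.1967), (15, 14), np.float64(1.09))
tool shift [-0.0058 -0.0258  0.0079] rz None
```

>>> {"name": "jog_arm", "arguments": {
  "motion": [
    [-0.0075,-0.0266,0,0,0,0,0.3],
    [0,0,0,-0.0136,0.005,-0.043,0.3],
    [0,0,0.04,0,0,0,0.3],
    [0,0,0.04,0,0,0,0.3],
    [0,0,0,0,0,0,0.3]
  ],
  "squeeze": 20
}}

```text
time_s: 27.9
ee_pos: [0.5267, -0.1128, 0.1234]
eef_rot: [-3.14, -0.009, 2.694]
force: [-0.9, 0.4, -0.8]
grip_width: 0.0613
grip_force: 0.0
```

```bash
python3 -c "
from h import *;st();go(.529,-.1134,.0335,2.689)"
```

```text
t 27.9 p [ 0.5267 -0.1128  0.1234] rpy [-3.14  -0.009  2.694] q [-0.28  0.36  1.64 -0.    1.15 -1.4 ] F [-0.9  0.4 -0.8] w 0.0613 gf 0.0
tool shift [-0.0032  0.0006  0.0899] rz 0.005
```

>>> {"name": "jog_arm", "arguments": {
  "motion": [
    [-0.0016,0.0006,0,0,-0.009,0,0.3],
    [0,0,0.04,0,0,0,0.3],
    [0,0,0.035,0,0,0,0.3],
    [0,0,0.014,0,0,0,0.3],
    [0,0,0,0,0,0,0.3]
  ]
}}

```text
time_s: 28.4
ee_pos: [0.5315, -0.1138, 0.0388]
eef_rot: [-3.141, 0.007, 2.692]
force: [-0.8, -0.5, 1.2]
grip_width: 0.0611
grip_force: 0.0
```

```bash
python3 -c "
from h import *;st();go(.529,-.1134,.0335,2.689)"
```

```text
t 28.4 p [ 0.5315 -0.1138  0.0388] rpy [-3.141  0.007  2.692] q [-0.28  0.48  1.7  -0.    0.96 -1.4 ] F [-0.8 -0.5  1.2] w 0.0611 gf 0.0
tool shift [ 0.0025 -0.0007  0.0053] rz 0.003
```

>>> {"name": "jog_arm", "arguments": {
  "motion": [
    [0.002,0,0.005,0,0.007,0,0.3],
    [0,0,0,0,0,0,0.3],
    [0,0,0,0,0,0,-1],
    [0,0,0,0,0,0,-1],
    [0,0,0,0,0,0,-1]
  ]
}}

```text
time_s: 28.9
ee_pos: [0.5297, -0.113, 0.0339]
eef_rot: [-3.141, 0.001, 2.691]
force: [0.4, 0.3, -0.8]
grip_width: 0.0404
grip_force: 0.0
```

>>> {"name": "jog_arm", "arguments": {
  "motion": [
    [0,0,0,0,0,0,-1],
    [0,0,0,0,0,0,-1],
    [0,0,0,0,0,0,-1],
    [0,0,0,0,0,0,-1],
    [0,0,0,0,0,0,-1]
  ]
}}

```text
time_s: 29.4
ee_pos: [0.5295, -0.113, 0.0335]
eef_rot: [-3.141, 0.001, 2.691]
force: [-1.0, -0.6, 2.5]
grip_width: 0.0259
grip_force: 20.0
```

>>> {"name": "jog_arm", "arguments": {
  "motion": [
    [0,0,-0.02,0,0,0,-1],
    [0,0,-0.04,0,0,0,-1],
    [0,0,-0.04,0,0,0,-1],
    [0,0,-0.04,0,0,0,-1],
    [0,0,-0.03,0,0,0,-1]
  ],
  "squeeze": 30
}}

```text
time_s: 29.9
ee_pos: [0.5295, -0.1129, 0.206]
eef_rot: [3.141, 0.003, 2.691]
force: [-0.4, -0.2, 0.0]
grip_width: 0.0258
grip_force: 30.0
```

```bash
python3 -c "
from h import *;st();go(.4355,.331,.2)"
```

```text
t 29.9 p [ 0.5295 -0.1129  0.206 ] rpy [3.141e+00 3.000e-03 2.691e+00] q [-0.28  0.28  1.55 -0.    1.31 -1.4 ] F [-0.4 -0.2  0. ] w 0.0258 gf 30.0
tool shift [0.278  0.3586 0.0053] rz None
```

>>> {"name": "jog_arm", "arguments": {
  "motion": [
    [0.0232,0.0299,0,0,0,0,-1],
    [0.0232,0.0299,0,0,0,0,-1],
    [0.0232,0.0299,0,0,0,0,-1],
    [0.0232,0.0299,0,0,0,0,-1],
    [0.0232,0.0299,0,0,0,0,-1]
  ]
}}

```text
time_s: 30.4
ee_pos: [0.4895, 0.0736, 0.2033]
eef_rot: [-3.141, 0.001, 2.691]
force: [-0.5, -0.1, -0.8]
grip_width: 0.0256
grip_force: 30.0
```

>>> {"name": "jog_arm", "arguments": {
  "motion": [
    [0.0232,0.0299,0,0,0,0,-1],
    [0.0232,0.0299,0,0,0,0,-1],
    [0.0232,0.0299,0,0,0,0,-1],
    [0.0232,0.0299,0,0,0,0,-1],
    [0.0232,0.0299,0,0,0,0,-1]
  ]
}}

```text
time_s: 30.9
ee_pos: [0.4502, 0.2588, 0.2031]
eef_rot: [-3.141, 0.001, 2.691]
force: [1.0, 0.0, -0.7]
grip_width: 0.0257
grip_force: 30.0
```

>>> {"name": "jog_arm", "arguments": {
  "motion": [
    [0.0232,0.0299,0,0,0,0,-1],
    [0.0232,0.0299,0,0,0,0,-1],
    [0,0,0,0,0,0,-1],
    [0,0,0,0,0,0,-1]
  ]
}}

```text
time_s: 31.3
ee_pos: [0.4347, 0.3316, 0.2027]
eef_rot: [-3.141, 0.0, 2.692]
force: [-0.0, 0.1, 0.5]
grip_width: 0.0256
grip_force: 30.0
```

```bash
python3 -c "
from h import *;st();go(.4357,.331,.095);w,m=cam('wrist');save('w3.png',w)"
```

```text
t 31.3 p [0.4347 0.3316 0.2027] rpy [-3.141  0.     2.692] q [ 0.59  0.3   1.53 -0.    1.31 -0.54] F [-0.   0.1  0.5] w 0.0256 gf 30.0
tool shift [-0.0011 -0.      0.1077] rz None
```

View pics/w3.png

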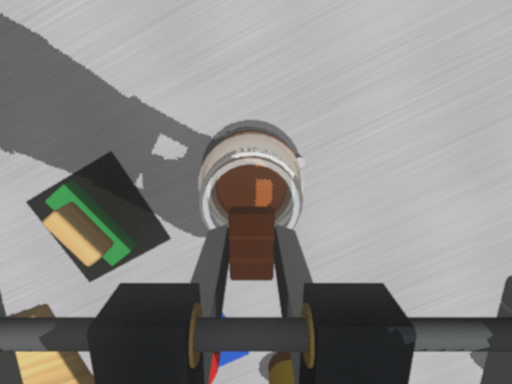

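The jar mouth is open at about (252,197), and the slab is held at (251,243). I'll lower it into the jar.

>>> {"name": "jog_arm", "arguments": {
  "motion": [
    [-0.001,0,0.03,0,0,0,-1],
    [0,0,0.025,0,0,0,-1],
    [0,0,0.015,0,0,0,-1],
    [0,0,0,0,0,0,-1]
  ]
}}

```text
time_s: 31.75
ee_pos: [0.4356, 0.3293, 0.1314]
eef_rot: [-3.138, -0.001, 2.689]
force: [-0.7, -0.3, 0.3]
grip_width: 0.0257
grip_force: 30.0
```

```bash
python3 - <<'E'
from h import *
st();w=cv2.cvtColor(cv2.imread("pics/w3.png"),cv2.COLOR_BGR2RGB)
# rim centre estimate via pixel at w3 pose: use model shifted by pose change
m=ctrl.camera_model("wrist");R=cv2.Rodrigues(np.array(m["rvec"],float))[0]
o=ctrl.get_obs();d=np.array([.4347,.3316,.2027])-o["ee_pos"]
m["tvec"]=np.array(m["tvec"]).ravel()-R@d
for p in((201,195),(302,195),(252,160),(252,197)):print(p,onz(m,*p,.136).round(4))
E
```

```text
t 31.8 p [0.4356 0.3293 0.1314] rpy [-3.138e+00 -1.000e-03  2.689e+00] q [ 0.58  0.37  1.61 -0.    1.17 -0.54] F [-0.7 -0.3  0.3] w 0.0257 gf 30.0
(201, 195) [0.4106 0.2995 0.136 ]
(302, 195) [0.4457 0.372  0.136 ]
(252, 160) [0.403  0.3484 0.136 ]
(252, 197) [0.4298 0.3354 0.136 ]
```

>>> {"name": "jog_arm", "arguments": {
  "motion": [
    [0,0.0015,0.01,0,0,0,-1],
    [0,0,0.01,0,0,0,-1],
    [0,0,0.01,0,0,0,-1],
    [0,0,0.008,0,0,0,-1],
    [0,0,0,0,0,0,-1]
  ]
}}

```text
time_s: 32.25
ee_pos: [0.4362, 0.3319, 0.0939]
eef_rot: [-3.14, -0.0, 2.691]
force: [-0.3, -0.3, -0.7]
grip_width: 0.0258
grip_force: 30.0
```

>>> {"name": "jog_arm", "arguments": {
  "motion": [
    [0,0,0,0,0,0,-0.28],
    [0,0,0,0,0,0,-0.28],
    [0,0,0,0,0,0,-0.28]
  ]
}}

```text
time_s: 32.55
ee_pos: [0.4369, 0.3324, 0.0956]
eef_rot: [3.141, 0.001, 2.691]
force: [-0.2, 0.8, 1.4]
grip_width: 0.0339
grip_force: 0.0
```

>>> {"name": "jog_arm", "arguments": {
  "motion": [
    [0,0,-0.01,0,0,0,-0.28],
    [0,0,-0.03,0,0,0,-0.28],
    [0,0,-0.04,0,0,0,-0.28],
    [0,0,-0.03,0,0,0,-0.28],
    [0,0,0,0,0,0,-0.28]
  ]
}}

```text
time_s: 33.05
ee_pos: [0.4379, 0.3332, 0.2104]
eef_rot: [3.135, 0.005, 2.691]
force: [0.8, 0.7, -0.4]
grip_width: 0.0339
grip_force: 0.0
```

```bash
python3 -c "
from h import *;st();go(.5986,-.1239,.2,.264);w,m=cam('wrist');save('w4.png',w)"
```

```text
t 33.0 p [0.4379 0.3332 0.2104] rpy [3.135 0.005 2.691] q [ 0.58  0.29  1.52 -0.    1.32 -0.54] F [ 0.8  0.7 -0.4] w 0.0339 gf 0.0
tool shift [-0.3437 -0.3415  0.0098] rz 2.427
```

View pics/w4.png

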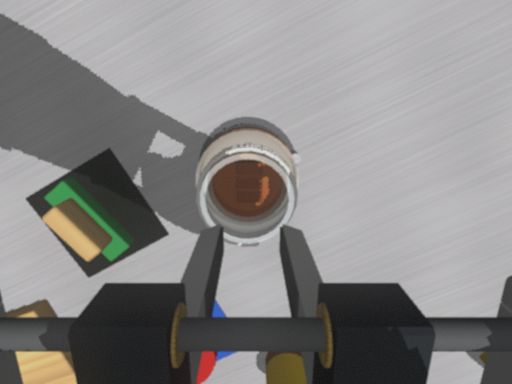

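Slab A is lying in the jar at (250,185). Next is slab B.

>>> {"name": "jog_arm", "arguments": {
  "motion": [
    [-0.0264,-0.0263,0,0,0,0,0.3],
    [-0.0264,-0.0263,0,0,0,0,0.3],
    [-0.0264,-0.0263,0,0,0,0,0.3],
    [-0.0264,-0.0263,0,0,0,0,0.3],
    [-0.0264,-0.0263,0,0,0,0,0.3]
  ]
}}

```text
time_s: 33.6
ee_pos: [0.498, 0.1549, 0.2045]
eef_rot: [-3.14, -0.0, 2.691]
force: [0.4, 0.0, -0.7]
grip_width: 0.061
grip_force: 0.0
```

>>> {"name": "jog_arm", "arguments": {
  "motion": [
    [-0.0264,-0.0263,0,0,0,0,0.3],
    [-0.0264,-0.0263,0,0,0,0,0.3],
    [-0.0264,-0.0263,0,0,0,0,0.3],
    [-0.0264,-0.0263,0,0,0,0,0.3],
    [-0.0264,-0.0263,0,0,0,0,0.3]
  ]
}}

```text
time_s: 34.1
ee_pos: [0.5596, -0.021, 0.2045]
eef_rot: [-3.141, -0.001, 2.691]
force: [0.0, 0.6, 0.2]
grip_width: 0.0612
grip_force: 0.0
```

>>> {"name": "jog_arm", "arguments": {
  "motion": [
    [-0.0264,-0.0263,0,0,0,0,0.3],
    [-0.0264,-0.0263,0,0,0,0,0.3],
    [-0.0264,-0.0263,0,0,0,0,0.3],
    [0,0,0,0,0,-0.143,0.3],
    [0,0,0,0,0,-0.143,0.3]
  ]
}}

```text
time_s: 34.6
ee_pos: [0.5962, -0.126, 0.204]
eef_rot: [-3.141, -0.002, 2.981]
force: [-0.4, 0.3, 1.2]
grip_width: 0.0612
grip_force: 0.0
```

>>> {"name": "jog_arm", "arguments": {
  "motion": [
    [0,0,0,0,0,-0.143,0.3],
    [0,0,0,0,0,-0.143,0.3],
    [0,0,0,0,0,-0.143,0.3],
    [0,0,0,0,0,0,0.3],
    [0,0,0,0,0,0,0.3]
  ]
}}

```text
time_s: 35.1
ee_pos: [0.5964, -0.1249, 0.2049]
eef_rot: [-3.141, -0.001, -2.882]
force: [0.1, 0.0, 0.9]
grip_width: 0.0611
grip_force: 0.0
```

```bash
python3 - <<'E'
from h import *
st();w,m=cam("wrist");save("w5.png",w);wsugar(w,m);go(.5986,-.1239,.034,3.406)
E
```

```text
t 35.1 p [ 0.5964 -0.1249  0.2049] rpy [-3.141e+00 -1.000e-03 -2.882e+00] q [-0.27  0.43  1.34 -0.    1.37 -2.1 ] F [0.1 0.  0.9] w 0.0611 gf 0.0
(np.float64(220.5), np.float64(66.2)) 190 ((0.4956, -0.1827), (15, 12), np.float64(1.232))
(np.float64(156.4), np.float64(66.4)) 203 ((0.5122, -0.2447), (16, 12), np.float64(-1.129))
(np.float64(141.7), np.float64(128.8)) 159 ((0.5771, -0.2489), (14, 12), np.float64(0.048))
(np.float64(189.2), np.float64(131.3)) 168 ((0.5666, -0.2), (16, 12), np.float64(-1.027))
(np.float64(249.3), np.float64(179.2)) 849 ((0.5994, -0.126), (42, 24), np.float64(0.268))
(np.float64(180.5), np.float64(178.0)) 123 ((0.6187, -0.1986), (13, 12), np.float64(1.213))
tool shift [-0.0024  0.0005  0.171 ] rz -6.287
```

>>> {"name": "jog_arm", "arguments": {
  "motion": [
    [-0.0025,-0.0008,0.04,0,0,0,0.3],
    [0,0,0.04,0,0,0,0.3],
    [0,0,0.04,0,0,0,0.3],
    [0,0,0.03,0,0,0,0.3],
    [0,0,0.01,0,0,0,0.3]
  ],
  "squeeze": 20
}}

```text
time_s: 35.65
ee_pos: [0.5977, -0.1247, 0.0422]
eef_rot: [3.14, -0.004, -2.88]
force: [0.1, 1.3, 0.1]
grip_width: 0.0609
grip_force: 0.0
```

>>> {"name": "jog_arm", "arguments": {
  "motion": [
    [0,0,0.003,0,0,0,0.3],
    [0,0,0,0,0,0,0.3],
    [0,0,0,0,0,0,0.3]
  ]
}}

```text
time_s: 35.95
ee_pos: [0.6002, -0.1254, 0.0442]
eef_rot: [-3.14, 0.003, -2.878]
force: [-0.2, 0.4, 0.5]
grip_width: 0.0611
grip_force: 0.0
```

```bash
python3 -c "
from h import *;st();go(.599,-.125,.0335)"
```

```text
t 36.0 p [ 0.6002 -0.1254  0.0442] rpy [-3.140e+00  3.000e-03 -2.878e+00] q [-0.27  0.61  1.48 -0.    1.05 -2.1 ] F [-0.2  0.4  0.5] w 0.0611 gf 0.0
tool shift [0.0011 0.0007 0.0107] rz None
```

>>> {"name": "jog_arm", "arguments": {
  "motion": [
    [0.001,0.0005,0.0105,0,0,0,0.3],
    [0,0,0,0,0,0,0.3],
    [0,0,0,0,0,0,-1],
    [0,0,0,0,0,0,-1],
    [0,0,0,0,0,0,-1]
  ]
}}

```text
time_s: 36.45
ee_pos: [0.5984, -0.125, 0.0322]
eef_rot: [-3.141, 0.001, -2.877]
force: [-0.2, 0.4, 0.5]
grip_width: 0.0403
grip_force: 0.0
```

>>> {"name": "jog_arm", "arguments": {
  "motion": [
    [0,0,0,0,0,0,-1],
    [0,0,0,0,0,0,-1],
    [0,0,0,0,0,0,-1],
    [0,0,0,0,0,0,-1],
    [0,0,0,0,0,0,-1]
  ]
}}

```text
time_s: 36.95
ee_pos: [0.5983, -0.125, 0.0321]
eef_rot: [-3.141, 0.001, -2.877]
force: [-0.4, -0.0, 1.6]
grip_width: 0.0258
grip_force: 20.0
```

>>> {"name": "jog_arm", "arguments": {
  "motion": [
    [0,0,-0.02,0,0,0,-1],
    [0,0,-0.04,0,0,0,-1],
    [0,0,-0.04,0,0,0,-1],
    [0,0,-0.04,0,0,0,-1],
    [0,0,-0.03,0,0,0,-1]
  ],
  "squeeze": 30
}}

```text
time_s: 37.45
ee_pos: [0.5983, -0.1249, 0.2047]
eef_rot: [-3.14, 0.002, -2.877]
force: [-0.0, -0.9, 0.0]
grip_width: 0.0255
grip_force: 30.0
```

```bash
python3 -c "
from h import *;st();go(.4357,.331,.2)"
```

```text
t 37.5 p [ 0.5983 -0.1249  0.2047] rpy [-3.140e+00  2.000e-03 -2.877e+00] q [-0.27  0.44  1.34 -0.    1.37 -2.1 ] F [-0.  -0.9  0. ] w 0.0255 gf 30.0
tool shift [0.0379 0.4825 0.0038] rz None
```

>>> {"name": "jog_arm", "arguments": {
  "motion": [
    [0.0029,0.0371,0,0,0,0,-1],
    [0.0029,0.0371,0,0,0,0,-1],
    [0.0029,0.0371,0,0,0,0,-1],
    [0.0029,0.0371,0,0,0,0,-1],
    [0.0029,0.0371,0,0,0,0,-1]
  ]
}}

```text
time_s: 37.95
ee_pos: [0.5349, 0.0517, 0.2018]
eef_rot: [-3.141, 0.0, -2.877]
force: [0.1, 0.3, -0.6]
grip_width: 0.0258
grip_force: 30.0
```

>>> {"name": "jog_arm", "arguments": {
  "motion": [
    [0.0029,0.0371,0,0,0,0,-1],
    [0.0029,0.0371,0,0,0,0,-1],
    [0.0029,0.0371,0,0,0,0,-1],
    [0.0029,0.0371,0,0,0,0,-1],
    [0.0029,0.0371,0,0,0,0,-1]
  ]
}}

```text
time_s: 38.45
ee_pos: [0.4725, 0.227, 0.2018]
eef_rot: [-3.141, 0.0, -2.877]
force: [0.5, 0.3, -0.6]
grip_width: 0.0256
grip_force: 30.0
```

>>> {"name": "jog_arm", "arguments": {
  "motion": [
    [0.0029,0.0371,0,0,0,0,-1],
    [0.0029,0.0371,0,0,0,0,-1],
    [0.0029,0.0371,0,0,0,0,-1],
    [0,0,0,0,0,0,-1],
    [0,0,0,0,0,0,-1]
  ]
}}

```text
time_s: 38.95
ee_pos: [0.4354, 0.3311, 0.2014]
eef_rot: [-3.141, 0.0, -2.876]
force: [-0.1, -0.1, -0.5]
grip_width: 0.026
grip_force: 30.0
```

```bash
python3 -c "
from h import *;st();go(.4357,.331,.11)"
```

```text
t 39.0 p [0.4354 0.3311 0.2014] rpy [-3.141  0.    -2.876] q [ 0.58  0.3   1.53 -0.    1.31 -1.25] F [-0.1 -0.1 -0.5] w 0.026 gf 30.0
tool shift [-0.0002 -0.0001  0.0914] rz None
```

>>> {"name": "jog_arm", "arguments": {
  "motion": [
    [0,0,0.03,0,0,0,-1],
    [0,0,0.03,0,0,0,-1],
    [0,0,0.02,0,0,0,-1],
    [0,0,0.011,0,0,0,-1],
    [0,0,0,0,0,0,-1]
  ]
}}

```text
time_s: 39.45
ee_pos: [0.4358, 0.3298, 0.1097]
eef_rot: [-3.14, -0.001, -2.878]
force: [0.3, -0.3, -0.5]
grip_width: 0.0254
grip_force: 30.0
```

>>> {"name": "jog_arm", "arguments": {
  "motion": [
    [0,0,0,0,0,0,-0.28],
    [0,0,0,0,0,0,-0.28],
    [0,0,0,0,0,0,-0.28],
    [0,0,0,0,0,0,-0.28]
  ]
}}

```text
time_s: 39.85
ee_pos: [0.436, 0.3309, 0.1112]
eef_rot: [-3.141, 0.001, -2.877]
force: [-0.1, -0.9, 0.4]
grip_width: 0.0339
grip_force: 0.0
```

>>> {"name": "jog_arm", "arguments": {
  "motion": [
    [0,0,-0.01,0,0,0,-0.28],
    [0,0,-0.03,0,0,0,-0.28],
    [0,0,-0.04,0,0,0,-0.28],
    [0,0,-0.03,0,0,0,-0.28],
    [0,0,0,0,0,0,-0.28]
  ]
}}

```text
time_s: 40.35
ee_pos: [0.4369, 0.3317, 0.2258]
eef_rot: [3.14, 0.008, -2.877]
force: [0.3, 0.0, -0.6]
grip_width: 0.0341
grip_force: 0.0
```

```bash
python3 -c "
from h import *;st();go(.406,.128,.2,.233);w,m=cam('wrist');save('w6.png',w)"
```

```text
t 40.4 p [0.4369 0.3317 0.2258] rpy [ 3.14   0.008 -2.877] q [ 0.58  0.28  1.5  -0.    1.35 -1.25] F [ 0.3  0.  -0.6] w 0.0341 gf 0.0
tool shift [ 0.0833 -0.1886  0.0249] rz -3.11
```

View pics/w6.png

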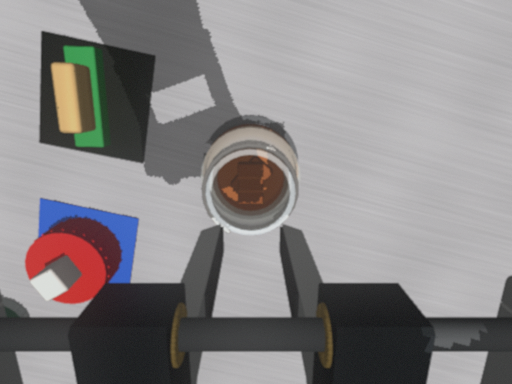

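Both slabs are stacked in the jar at (250,183). The lid is on the mat at (66,268), and the scraper is at (80,97). I'll move above the scraper.

>>> {"name": "jog_arm", "arguments": {
  "motion": [
    [0.0139,-0.0314,0.004,0,0,0.005,0.3],
    [0.0139,-0.0314,0.004,0,0,0.005,0.3],
    [0.0139,-0.0314,0.004,0,0,0.005,0.3],
    [0.0139,-0.0314,0.004,0,0,0.005,0.3],
    [0.0139,-0.0314,0.004,0,0,0.005,0.3]
  ]
}}

```text
time_s: 40.9
ee_pos: [0.4071, 0.1601, 0.1997]
eef_rot: [-3.141, -0.001, -2.902]
force: [0.9, -0.8, -0.4]
grip_width: 0.0611
grip_force: 0.0
```

>>> {"name": "jog_arm", "arguments": {
  "motion": [
    [0.0139,-0.0314,0.004,0,0,0.005,0.3],
    [0,0,0,0,0,0,0.3],
    [0,0,0,0,0,0,0.3]
  ]
}}

```text
time_s: 41.2
ee_pos: [0.4018, 0.1274, 0.1965]
eef_rot: [-3.141, -0.0, -2.909]
force: [0.7, 0.6, -0.1]
grip_width: 0.0611
grip_force: 0.0
```

```bash
python3 - <<'E'
from h import *
st();w,m=cam("wrist");save("w7.png",w);H=hsv(cv2.GaussianBlur(w,(3,3),0));h,s,v=[H[...,i].astype(int) for i in range(3)]
for c,a,b in blobs((h>45)&(h<85)&(s>120)&(v>40),300):print("green",c,a,rect(m,b,.025))
for c,a,b in blobs((h>10)&(h<25)&(s>70)&(v>100),300):print("wood",c,a,rect(m,b,.063))
for n in("scene","side"):
    w,m=cam(n);H=hsv(w);h,s,v=[H[...,i].astype(int) for i in range(3)]
    for c,a,b in blobs((h>8)&(h<25)&(s>60)&(v>110),60):
        r=rect(m,b,.063)
        if abs(r[0][1]-.128)<.06 and abs(r[0][0]-.406)<.06:print(n,r)
go(.406,.128,.03,3.375)
E
```

```text
t 41.2 p [0.4018 0.1274 0.1965] rpy [-3.141 -0.    -2.909] q [ 0.22  0.02  1.87 -0.    1.25 -1.58] F [ 0.7  0.6 -0.1] w 0.0611 gf 0.0
wood (np.float64(250.1), np.float64(186.8)) 1380 ((0.4071, 0.1279), (67, 22), np.float64(0.223))
wood (np.float64(54.8), np.float64(241.8)) 11753 ((0.5326, -0.0497), (171, 132), np.float64(0.02))
tool shift [-0.0038 -0.0012  0.1666] rz -6.281
```

View pics/w7.png

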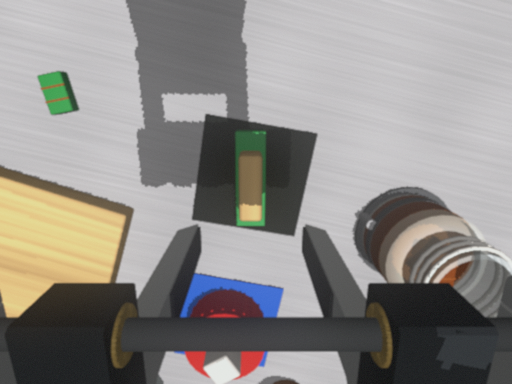

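The scraper grip is centred at (250,187), aligned with the tool and clear on both sides. I'll grasp it.

>>> {"name": "jog_arm", "arguments": {
  "motion": [
    [-0.005,-0.0008,0.04,0,0,0,0.3],
    [0,0,0.04,0,0,0,0.3],
    [0,0,0.04,0,0,0,0.3],
    [0,0,0.025,0,0,0,0.3],
    [0,0,0.01,0,0,0,0.3]
  ],
  "squeeze": 40
}}

```text
time_s: 41.85
ee_pos: [0.4059, 0.1283, 0.0395]
eef_rot: [-3.141, -0.003, -2.906]
force: [0.6, 0.7, 0.3]
grip_width: 0.0612
grip_force: 0.0
```

>>> {"name": "jog_arm", "arguments": {
  "motion": [
    [0,0,0,0,0,0,0.3],
    [0,0,0,0,0,0,0.3],
    [0,0,0,0,0,0,0.3]
  ]
}}

```text
time_s: 42.15
ee_pos: [0.4079, 0.1282, 0.043]
eef_rot: [-3.141, 0.003, -2.907]
force: [-0.4, -1.2, 0.9]
grip_width: 0.0609
grip_force: 0.0
```

```bash
python3 -c "
from h import *;st();go(.4068,.1278,.031)"
```

```text
t 42.1 p [0.4079 0.1282 0.043 ] rpy [-3.141e+00  3.000e-03 -2.907e+00] q [ 0.22  0.26  2.01 -0.    0.87 -1.59] F [-0.4 -1.2  0.9] w 0.0609 gf 0.0
tool shift [ 0.0012 -0.0002  0.012 ] rz None
```

>>> {"name": "jog_arm", "arguments": {
  "motion": [
    [0.001,0,0.012,0,0,0,0.3],
    [0,0,0,0,0,0,0.3],
    [0,0,0,0,0,0,-1],
    [0,0,0,0,0,0,-1],
    [0,0,0,0,0,0,-1]
  ]
}}

```text
time_s: 42.65
ee_pos: [0.4064, 0.1277, 0.0302]
eef_rot: [-3.141, 0.001, -2.907]
force: [-0.2, -0.5, -0.5]
grip_width: 0.0406
grip_force: 0.0
```

>>> {"name": "jog_arm", "arguments": {
  "motion": [
    [0,0,0,0,0,0,-1],
    [0,0,0,0,0,0,-1],
    [0,0,0,0,0,0,-1],
    [0,0,0,0,0,0,-1],
    [0,0,0,0,0,0,-1]
  ]
}}

```text
time_s: 43.15
ee_pos: [0.4062, 0.1277, 0.0299]
eef_rot: [-3.141, 0.001, -2.907]
force: [-0.3, -1.0, 3.4]
grip_width: 0.0238
grip_force: 40.0
```

```bash
python3 -c "
from h import *;st()"
```

```text
t 43.1 p [0.4062 0.1277 0.0299] rpy [-3.141e+00  1.000e-03 -2.907e+00] q [ 0.22  0.28  2.02 -0.    0.84 -1.59] F [-0.3 -1.   3.4] w 0.0238 gf 40.0
```

>>> {"name": "jog_arm", "arguments": {
  "motion": [
    [0,0,-0.01,0,0,0,-1],
    [0,0,-0.03,0,0,0,-1],
    [0,0,-0.03,0,0,0,-1],
    [0,0,-0.02,0,0,0.11,-1],
    [0,0,0,0,0,0.11,-1]
  ],
  "squeeze": 50
}}

```text
time_s: 43.65
ee_pos: [0.4071, 0.128, 0.1228]
eef_rot: [3.141, 0.005, -3.131]
force: [-0.0, 0.5, -2.2]
grip_width: 0.0237
grip_force: 50.0
```

>>> {"name": "jog_arm", "arguments": {
  "motion": [
    [0,0,0,0,0,0.11,-1],
    [0,0,0,0,0,0,-1]
  ]
}}

```text
time_s: 43.85
ee_pos: [0.4059, 0.1277, 0.1202]
eef_rot: [-3.141, 0.001, 3.044]
force: [0.3, -1.6, -1.4]
grip_width: 0.0236
grip_force: 50.0
```

```bash
python3 -c "
from h import *;st();go(.5003,-.1338,.12,3.045)"
```

```text
t 43.9 p [0.4059 0.1277 0.1202] rpy [-3.141e+00  1.000e-03  3.044e+00] q [ 0.22  0.12  1.95 -0.    1.07 -1.25] F [ 0.3 -1.6 -1.4] w 0.0236 gf 50.0
tool shift [-0.1193 -0.2511  0.0005] rz -0.001
```

>>> {"name": "jog_arm", "arguments": {
  "motion": [
    [-0.0119,-0.0251,0,0,0,0,-1],
    [-0.0119,-0.0251,0,0,0,0,-1],
    [-0.0119,-0.0251,0,0,0,0,-1],
    [-0.0119,-0.0251,0,0,0,0,-1],
    [-0.0119,-0.0251,0,0,0,0,-1]
  ]
}}

```text
time_s: 44.35
ee_pos: [0.4534, -0.004, 0.12]
eef_rot: [-3.141, 0.0, 3.05]
force: [-0.2, 0.9, -2.1]
grip_width: 0.0239
grip_force: 50.0
```

>>> {"name": "jog_arm", "arguments": {
  "motion": [
    [-0.0119,-0.0251,0,0,0,0,-1],
    [-0.0119,-0.0251,0,0,0,0,-1],
    [-0.0119,-0.0251,0,0,0,0,-1],
    [-0.0119,-0.0251,0,0,0,0,-1],
    [-0.0119,-0.0251,0,0,0,0,-1]
  ]
}}

```text
time_s: 44.85
ee_pos: [0.5006, -0.1346, 0.12]
eef_rot: [-3.141, 0.0, 3.05]
force: [0.7, -0.0, -1.8]
grip_width: 0.024
grip_force: 50.0
```

>>> {"name": "jog_arm", "arguments": {
  "motion": [
    [0,0,0.02,0,0,0,-1],
    [0,0,0.02,0,0,0,-1],
    [0,0,0,0,0,0,-1],
    [0,0,0,0,0,0,-1]
  ]
}}

```text
time_s: 45.25
ee_pos: [0.5006, -0.1335, 0.0804]
eef_rot: [-3.141, 0.0, 3.048]
force: [-0.1, 0.0, -1.1]
grip_width: 0.0237
grip_force: 50.0
```

```bash
python3 - <<'E'
from h import *
st();go(.5003,-.1338,.0589,3.045)
w,m=cam("wrist");save("w8.png",w);wsugar(w,m);sugar("scene",8)
E
```

```text
t 45.2 p [ 0.5006 -0.1335  0.0804] rpy [-3.141  0.     3.048] q [-0.33  0.37  1.74 -0.    1.03 -1.81] F [-0.1  0.  -1.1] w 0.0237 gf 50.0
tool shift [ 0.0002 -0.0003  0.0215] rz 0.003
(np.float64(182.4), np.float64(212.4)) 376 ((0.494, -0.1822), (16, 14), np.float64(1.244))
(np.float64(103.1), np.float64(240.8)) 309 ((0.5105, -0.2436), (17, 12), np.float64(-1.16))
```

View pics/w8.png

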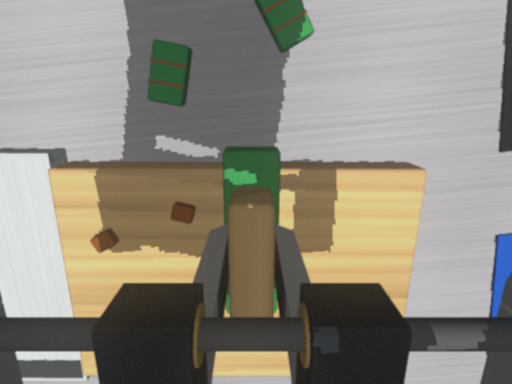

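The wrist view shows the scraper held square to the board, with two chips at (183,212) and (104,240) in its path towards the tray on the left. First push.

>>> {"name": "jog_arm", "arguments": {
  "motion": [
    [0,0,0.012,0,0,0,-1],
    [0,0,0.008,0,0,0,-1],
    [0,0,0.0015,0,0,0,-1],
    [0,0,0,0,0,0,-1]
  ]
}}

```text
time_s: 45.75
ee_pos: [0.5004, -0.1335, 0.058]
eef_rot: [-3.141, -0.0, 3.046]
force: [-0.7, -0.8, -1.5]
grip_width: 0.0237
grip_force: 50.0
```

```bash
python3 - <<'E'
from h import *
st();go(.5003,-.1338,.0589,3.045)
E
```

```text
t 45.8 p [ 0.5004 -0.1335  0.058 ] rpy [-3.141 -0.     3.046] q [-0.33  0.4   1.75 -0.    0.98 -1.81] F [-0.7 -0.8 -1.5] w 0.0237 gf 50.0
tool shift [ 0.     -0.0003 -0.0009] rz 0.001
```

>>> {"name": "jog_arm", "arguments": {
  "motion": [
    [0,-0.01,-0.0005,0,0,0,-1],
    [0,-0.01,0,0,0,0,-1],
    [0,-0.01,0,0,0,0,-1],
    [0,-0.01,0,0,0,0,-1],
    [0,-0.01,0,0,0,0,-1]
  ]
}}

```text
time_s: 46.25
ee_pos: [0.4957, -0.1844, 0.059]
eef_rot: [-3.141, 0.001, 3.046]
force: [0.5, -0.4, -2.0]
grip_width: 0.0232
grip_force: 50.0
```

>>> {"name": "jog_arm", "arguments": {
  "motion": [
    [0,-0.01,0,0,0,0,-1],
    [0,-0.01,0,0,0,0,-1],
    [0,-0.01,0,0,0,0,-1],
    [0,-0.01,0,0,0,0,-1],
    [0,-0.01,0,0,0,0,-1]
  ]
}}

```text
time_s: 46.75
ee_pos: [0.4909, -0.2339, 0.059]
eef_rot: [-3.141, 0.001, 3.046]
force: [-0.0, 0.7, -1.9]
grip_width: 0.0234
grip_force: 50.0
```

>>> {"name": "jog_arm", "arguments": {
  "motion": [
    [0,-0.01,0,0,0,0,-1],
    [0,-0.01,0,0,0,0,-1],
    [0,-0.01,0,0,0,0,-1],
    [0,-0.01,0,0,0,0,-1],
    [0,-0.01,0,0,0,0,-1]
  ]
}}

```text
time_s: 47.25
ee_pos: [0.4862, -0.2837, 0.059]
eef_rot: [-3.141, 0.001, 3.046]
force: [0.2, 0.1, -1.5]
grip_width: 0.0235
grip_force: 50.0
```

>>> {"name": "jog_arm", "arguments": {
  "motion": [
    [0,-0.008,0,0,0,0,-1],
    [0,-0.005,0,0,0,0,-1],
    [0,0,0,0,0,0,-1],
    [0,0,0,0,0,0,-1]
  ]
}}

```text
time_s: 47.65
ee_pos: [0.485, -0.2956, 0.059]
eef_rot: [-3.141, 0.001, 3.046]
force: [0.6, 0.6, -1.5]
grip_width: 0.0235
grip_force: 50.0
```

```bash
python3 - <<'E'
from h import *
st()
w,m=cam("wrist");save("w9.png",w);wsugar(w,m);a,ma=cam("scene");save("s9.png",cv2.resize(a[90:240,110:310],None,fx=3.5,fy=3.5,interpolation=cv2.INTER_CUBIC))
E
```

```text
t 47.6 p [ 0.485  -0.2956  0.059 ] rpy [-3.141e+00  1.000e-03  3.046e+00] q [-0.61  0.5   1.61 -0.    1.03 -2.09] F [ 0.6  0.6 -1.5] w 0.0235 gf 50.0
```

View pics/w9.png

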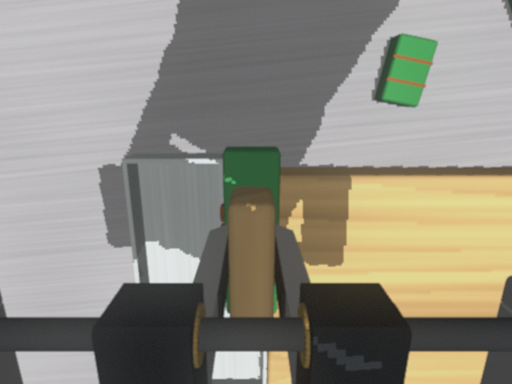

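>>> {"name": "jog_arm", "arguments": {
  "motion": [
    [0,-0.005,0,0,0,0,-1],
    [0,-0.003,0,0,0,0,-1],
    [0,0,-0.02,0,0,0,-1],
    [0,0.02,-0.03,0,0,0,-1],
    [0,0.03,-0.02,0,0,0,-1]
  ]
}}

```text
time_s: 48.25
ee_pos: [0.4891, -0.2546, 0.1306]
eef_rot: [-3.14, 0.002, 3.044]
force: [1.7, 0.1, -1.0]
grip_width: 0.0239
grip_force: 50.0
```

>>> {"name": "jog_arm", "arguments": {
  "motion": [
    [-0.02,0.03,0,0,0,0,-1],
    [-0.03,0.03,0,0,0,0,-1],
    [-0.03,0.03,0,0,0,0,-1],
    [-0.025,0.028,0,0,0,0,-1],
    [0,0,0,0,0,0,-1]
  ]
}}

```text
time_s: 48.75
ee_pos: [0.607, -0.1435, 0.1286]
eef_rot: [-3.142, 0.001, 3.049]
force: [-0.9, -0.4, -1.7]
grip_width: 0.0238
grip_force: 50.0
```

```bash
python3 - <<'E'
from h import *
st();go(.6048,-.1438,.059,3.045)
w,m=cam("wrist");save("w10.png",w);wsugar(w,m);a,ma=cam("scene");b,_=cam("side")
f=lambda i,r:cv2.resize(i[r[0]:r[0]+100,r[1]:r[1]+130],None,fx=3,fy=3,interpolation=cv2.INTER_CUBIC)
save("s10.png",np.vstack([np.hstack([f(a,(100,125)),f(b,(130,250))]),cv2.resize(w[:290],(780,294))]))
E
```

```text
t 48.8 p [ 0.607  -0.1435  0.1286] rpy [-3.142e+00  1.000e-03  3.049e+00] q [-0.29  0.53  1.38  0.    1.23 -1.77] F [-0.9 -0.4 -1.7] w 0.0238 gf 50.0
tool shift [ 0.0022 -0.0005  0.0696] rz 0.004
(np.float64(46.1), np.float64(68.9)) 238 ((0.4897, -0.2924), (15, 9), np.float64(1.479))
(np.float64(48.6), np.float64(87.9)) 221 ((0.5037, -0.2941), (14, 9), np.float64(1.479))
(np.float64(179.2), np.float64(155.4)) 271 ((0.5663, -0.1996), (16, 12), np.float64(-1.071))
(np.float64(125.3), np.float64(173.7)) 229 ((0.5778, -0.2478), (14, 12), np.float64(0.204))
(np.float64(189.9), np.float64(213.5)) 231 ((0.6184, -0.1982), (15, 13), np.float64(1.246))
```

View pics/s10.png

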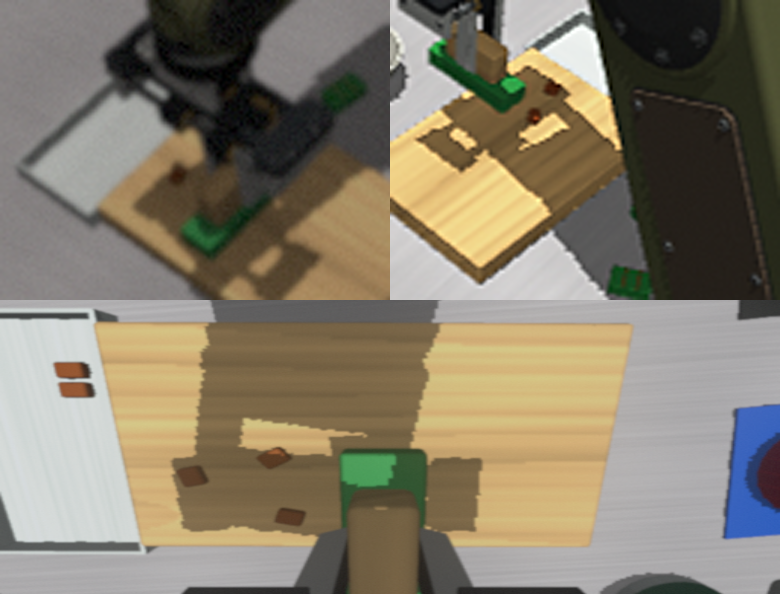

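Both chips are flat in the tray. The remaining three, at about (274,458), (192,476) and (290,517) in the lower panel, lie ahead of the scraper. Second push.

>>> {"name": "jog_arm", "arguments": {
  "motion": [
    [0.005,0,0.02,0,0,0,-1],
    [0,0,0.025,0,0,0,-1],
    [0,0,0.015,0,0,0,-1],
    [0,0,0,0,0,0,-1],
    [0,0,0,0,0,0,-1]
  ]
}}

```text
time_s: 49.4
ee_pos: [0.6, -0.1466, 0.0698]
eef_rot: [-3.141, 0.001, 3.045]
force: [-0.0, -0.0, -1.1]
grip_width: 0.0235
grip_force: 50.0
```

```bash
python3 - <<'E'
from h import *
st();go(.602,-.1438,.059,3.045)
E
```

```text
t 49.4 p [ 0.6    -0.1466  0.0698] rpy [-3.141e+00  1.000e-03  3.045e+00] q [-0.3   0.58  1.45 -0.    1.11 -1.77] F [-0.  -0.  -1.1] w 0.0235 gf 50.0
tool shift [-0.0018  0.003   0.0108] rz 0.0
```

>>> {"name": "jog_arm", "arguments": {
  "motion": [
    [-0.001,0.002,0.008,0,0,0,-1],
    [0,0,0.0025,0,0,0,-1],
    [0,0,0,0,0,0,-1],
    [0,-0.005,0,0,0,0,-1],
    [0,-0.01,0,0,0,0,-1]
  ]
}}

```text
time_s: 49.9
ee_pos: [0.5997, -0.1593, 0.0588]
eef_rot: [-3.141, 0.001, 3.047]
force: [-0.2, -0.4, -2.7]
grip_width: 0.0233
grip_force: 50.0
```

>>> {"name": "jog_arm", "arguments": {
  "motion": [
    [0,-0.01,0,0,0,0,-1],
    [0,-0.01,0,0,0,0,-1],
    [0,-0.01,0,0,0,0,-1],
    [0,-0.01,0,0,0,0,-1],
    [0,-0.01,0,0,0,0,-1]
  ]
}}

```text
time_s: 50.4
ee_pos: [0.5947, -0.2099, 0.0585]
eef_rot: [-3.141, 0.001, 3.046]
force: [-0.5, 0.2, -1.0]
grip_width: 0.0233
grip_force: 50.0
```

```bash
python3 - <<'E'
from h import *
st();print(.559+np.array([.0957,.9954])[0]*0)
E
```

```text
t 50.4 p [ 0.5947 -0.2099  0.0585] rpy [-3.141e+00  1.000e-03  3.046e+00] q [-0.4   0.62  1.41 -0.    1.11 -1.87] F [-0.5  0.2 -1. ] w 0.0233 gf 50.0
0.559
```

>>> {"name": "jog_arm", "arguments": {
  "motion": [
    [0,-0.01,0,0,0,0,-1],
    [0,-0.01,0,0,0,0,-1],
    [0,-0.01,0,0,0,0,-1],
    [0,-0.01,0,0,0,0,-1],
    [0,-0.01,0,0,0,0,-1]
  ]
}}

```text
time_s: 50.9
ee_pos: [0.5899, -0.2595, 0.0585]
eef_rot: [-3.141, 0.001, 3.046]
force: [-0.4, 0.4, -2.5]
grip_width: 0.024
grip_force: 50.0
```

>>> {"name": "jog_arm", "arguments": {
  "motion": [
    [0,-0.01,0,0,0,0,-1],
    [0,-0.01,0,0,0,0,-1],
    [0,-0.01,0,0,0,0,-1],
    [0,-0.01,0,0,0,0,-1],
    [0,-0.01,0,0,0,0,-1]
  ]
}}

```text
time_s: 51.4
ee_pos: [0.5852, -0.3093, 0.0586]
eef_rot: [-3.141, 0.001, 3.046]
force: [0.0, -0.7, -0.7]
grip_width: 0.0237
grip_force: 50.0
```

>>> {"name": "jog_arm", "arguments": {
  "motion": [
    [0,-0.005,0,0,0,0,-1],
    [0,0,0,0,0,0,-1],
    [0,0,0,0,0,0,-1],
    [0,0,-0.02,0,0,0,-1],
    [0,0,-0.03,0,0,0,-1]
  ]
}}

```text
time_s: 51.9
ee_pos: [0.584, -0.3124, 0.1074]
eef_rot: [3.14, -0.003, 3.046]
force: [-0.2, -0.0, -1.2]
grip_width: 0.0237
grip_force: 50.0
```

>>> {"name": "jog_arm", "arguments": {
  "motion": [
    [0,0.03,-0.01,0,0,0,-1],
    [0,0.04,0,0,0,0,-1],
    [0,0.04,0,0,0,0,-1],
    [0,0.04,0,0,0,0,-1],
    [0,0,0,0,0,0,-1]
  ]
}}

```text
time_s: 52.4
ee_pos: [0.5995, -0.1593, 0.1188]
eef_rot: [3.141, 0.001, 3.051]
force: [-0.8, -0.4, -0.8]
grip_width: 0.024
grip_force: 50.0
```

```bash
python3 - <<'E'
from h import *
st();go(.4065,.1277,.12,3.374)
w,m=cam("wrist");save("w11.png",w);wsugar(w,m)
E
```

```text
t 52.4 p [ 0.5995 -0.1593  0.1188] rpy [3.141e+00 1.000e-03 3.051e+00] q [-0.32  0.53  1.4   0.    1.21 -1.8 ] F [-0.8 -0.4 -0.8] w 0.024 gf 50.0
tool shift [ 0.2183  0.2682 -0.0013] rz -0.323
(np.float64(59.4), np.float64(75.2)) 243 ((0.4892, -0.2937), (14, 9), np.float64(1.481))
(np.float64(61.9), np.float64(94.9)) 222 ((0.5031, -0.2954), (13, 9), np.float64(1.48))
(np.float64(69.7), np.float64(152.0)) 162 ((0.5468, -0.3004), (12, 8), np.float64(1.48))
(np.float64(88.0), np.float64(174.4)) 111 ((0.5659, -0.29), (12, 6), np.float64(-0.089))
(np.float64(79.3), np.float64(215.5)) 137 ((0.6008, -0.3056), (12, 8), np.float64(1.48))
```

View pics/w11.png

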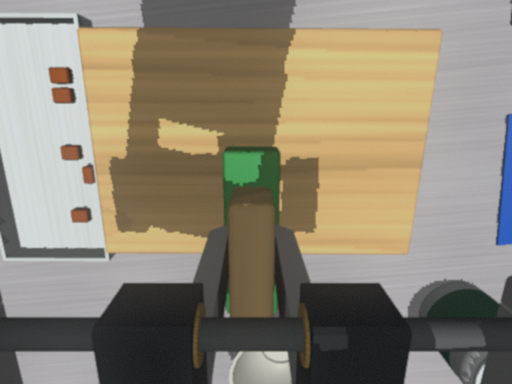

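All five chips are in the tray, at (60,75), (63,95), (70,152), (88,174) and (80,215), and the board is clear. Returning the scraper.

>>> {"name": "jog_arm", "arguments": {
  "motion": [
    [0.0218,0.0268,0,0,0,0,-1],
    [0.0218,0.0268,0,0,0,0,-1],
    [0.0218,0.0268,0,0,0,0,-1],
    [0.0218,0.0268,0,0,0,0,-1],
    [0.0218,0.0268,0,0,0,0,-1]
  ]
}}

```text
time_s: 52.95
ee_pos: [0.5026, -0.0199, 0.1185]
eef_rot: [-3.141, 0.001, 3.045]
force: [-0.2, 0.5, -0.8]
grip_width: 0.0234
grip_force: 50.0
```

>>> {"name": "jog_arm", "arguments": {
  "motion": [
    [0.0218,0.0268,0,0,0,0,-1],
    [0.0218,0.0268,0,0,0,0,-1],
    [0.0218,0.0268,0,0,0,0,-1],
    [0.0218,0.0268,0,0,0,0,-1],
    [0.0218,0.0268,0,0,0,0,-1]
  ]
}}

```text
time_s: 53.45
ee_pos: [0.4071, 0.124, 0.1185]
eef_rot: [-3.141, 0.001, 3.045]
force: [-0.3, 0.9, -1.9]
grip_width: 0.0238
grip_force: 50.0
```

>>> {"name": "jog_arm", "arguments": {
  "motion": [
    [0,0,0,0,0,-0.108,-1],
    [0,0,0,0,0,-0.108,-1],
    [0,0,0,0,0,-0.108,-1],
    [0,0,0,0,0,0,-1],
    [0,0,0,0,0,0,-1]
  ]
}}

```text
time_s: 53.95
ee_pos: [0.4079, 0.1232, 0.1183]
eef_rot: [-3.141, 0.001, -2.917]
force: [-0.1, -0.3, -1.3]
grip_width: 0.024
grip_force: 50.0
```

```bash
python3 - <<'E'
from h import *
st();go(.4065,.1277,.0305,3.374)
E
```

```text
t 54.0 p [0.4079 0.1232 0.1183] rpy [-3.141e+00  1.000e-03 -2.917e+00] q [ 0.21  0.13  1.95 -0.    1.06 -1.59] F [-0.1 -0.3 -1.3] w 0.024 gf 50.0
tool shift [0.0004 0.0048 0.0878] rz -6.291
```

>>> {"name": "jog_arm", "arguments": {
  "motion": [
    [0,0.0048,0.03,0,0,0,-1],
    [0,0,0.03,0,0,0,-1],
    [0,0,0.015,0,0,0,-1],
    [0,0,0,0,0,0,-1],
    [0,0,0,0,0,0,-1]
  ]
}}

```text
time_s: 54.45
ee_pos: [0.407, 0.1281, 0.0437]
eef_rot: [-3.141, 0.001, -2.915]
force: [0.2, 0.0, -1.6]
grip_width: 0.024
grip_force: 50.0
```

>>> {"name": "jog_arm", "arguments": {
  "motion": [
    [0,0,0.008,0,0,0,-1],
    [0,0,0.002,0,0,0,-1],
    [0,0,0,0,0,0,-1]
  ]
}}

```text
time_s: 54.75
ee_pos: [0.4066, 0.1281, 0.0333]
eef_rot: [-3.141, 0.0, -2.914]
force: [-0.2, 0.6, -0.6]
grip_width: 0.0235
grip_force: 50.0
```

>>> {"name": "jog_arm", "arguments": {
  "motion": [
    [0,0,0.001,0,0,0,-1],
    [0,0,0,0,0,0,-1]
  ]
}}

```text
time_s: 54.95
ee_pos: [0.4067, 0.1282, 0.0323]
eef_rot: [-3.141, 0.001, -2.913]
force: [-0.3, -0.4, -1.7]
grip_width: 0.0239
grip_force: 50.0
```

```bash
python3 - <<'E'
from h import *
st();go(.4065,.1277,.0300,3.374)
E
```

```text
t 55.0 p [0.4067 0.1282 0.0323] rpy [-3.141e+00  1.000e-03 -2.913e+00] q [ 0.22  0.28  2.02 -0.    0.85 -1.58] F [-0.3 -0.4 -1.7] w 0.0239 gf 50.0
tool shift [ 0.0003 -0.0004  0.0023] rz -6.287
```

>>> {"name": "jog_arm", "arguments": {
  "motion": [
    [0,0,0.001,0,0,0,-1],
    [0,0,0,0,0,0,-1]
  ]
}}

```text
time_s: 55.15
ee_pos: [0.4066, 0.1282, 0.0312]
eef_rot: [-3.141, 0.0, -2.913]
force: [1.3, 0.0, -1.5]
grip_width: 0.0239
grip_force: 50.0
```

>>> {"name": "jog_arm", "arguments": {
  "motion": [
    [0,0,0.001,0,0,0,-1],
    [0,0,0,0,0,0,-1]
  ]
}}

```text
time_s: 55.35
ee_pos: [0.4066, 0.1281, 0.0301]
eef_rot: [-3.141, 0.0, -2.913]
force: [-0.2, 0.8, -0.7]
grip_width: 0.024
grip_force: 50.0
```

>>> {"name": "jog_arm", "arguments": {
  "motion": [
    [0,0,0.0004,0,0,0,-1],
    [0,0,0,0,0,0,-1]
  ]
}}

```text
time_s: 55.55
ee_pos: [0.4067, 0.1282, 0.0299]
eef_rot: [-3.141, 0.0, -2.913]
force: [0.3, -0.3, -0.2]
grip_width: 0.024
grip_force: 50.0
```

Contact is reached at the original height. I'll release, raise the arm and back away.

>>> {"name": "jog_arm", "arguments": {
  "motion": [
    [0,0,0,0,0,0,0.3],
    [0,0,0,0,0,0,0.3],
    [0,0,0,0,0,0,0.3],
    [0,0,0,0,0,0,0.3],
    [0,0,0,0,0,0,0.3]
  ]
}}

```text
time_s: 56.05
ee_pos: [0.4067, 0.1282, 0.0299]
eef_rot: [-3.141, 0.001, -2.913]
force: [0.4, 0.3, -0.1]
grip_width: 0.0595
grip_force: 0.0
```

>>> {"name": "jog_arm", "arguments": {
  "motion": [
    [0,0,-0.01,0,0,0,0.3],
    [0,0,-0.03,0,0,0,0.3],
    [0,0,-0.05,0,0,0,0.3],
    [0,0,-0.05,0,0,0,0.3],
    [0,0,-0.05,0,0,0,0.3]
  ]
}}

```text
time_s: 56.55
ee_pos: [0.4059, 0.1281, 0.2228]
eef_rot: [-3.141, 0.001, -2.913]
force: [0.7, -0.3, -0.7]
grip_width: 0.0612
grip_force: 0.0
```

>>> {"name": "jog_arm", "arguments": {
  "motion": [
    [0,0.04,-0.02,0,0,0,0.3],
    [0,0.04,0,0,0,0,0.3],
    [0,0.04,0,0,0,0,0.3],
    [0,0.04,0,0,0,0,0.3],
    [0,0.04,0,0,0,0,0.3]
  ]
}}

```text
time_s: 57.05
ee_pos: [0.3604, 0.3246, 0.2407]
eef_rot: [-3.141, 0.001, -2.913]
force: [-0.0, 0.6, 0.9]
grip_width: 0.061
grip_force: 0.0
```

>>> {"name": "jog_arm", "arguments": {
  "motion": [
    [0,0.03,0,0,0,0,0.3],
    [0,0.03,0,0,0,0,0.3],
    [0,0,0,0,0,0,0.3],
    [0,0,0,0,0,0,0.3]
  ]
}}

```text
time_s: 57.45
ee_pos: [0.3474, 0.3815, 0.24]
eef_rot: [-3.141, 0.0, -2.912]
force: [0.3, 0.0, 0.4]
grip_width: 0.0609
grip_force: 0.0
```

```bash
python3 - <<'E'
from h import *
st();a,ma=cam("scene");b,mb=cam("side")
save("s12.png",np.vstack([cv2.resize(a[95:295,125:445],(640,400)),np.zeros((0,640,3),np.uint8),cv2.resize(b[130:300,190:400],(247,200)).repeat(1,0) if 0 else cv2.resize(np.hstack([b[130:230,240:400],a[105:205,125:285]]),(640,200))]))
c=a[105:190,125:215]
H=hsv(a);h,s,v=[H[...,i].astype(int) for i in range(3)]
for c,ar,bl in blobs((h<16)&(s>80)&(v<190),4):
    p=onz(ma,*c,.008)
    if .4<p[0]<.75 and -.4<p[1]<0:
        d=p[:2]-[.559,-.1495];print(c,ar,"board x,y",round(d@[.9954,-.0957],4),round(d@[.0957,.9954],4))
E
```

```text
t 57.5 p [0.3474 0.3815 0.24  ] rpy [-3.141  0.    -2.912] q [ 0.76  0.2   1.57 -0.    1.38 -1.04] F [0.3 0.  0.4] w 0.0609 gf 0.0
(np.float64(185.7), np.float64(134.2)) 32 board x,y -0.0523 -0.1696
(np.float64(172.4), np.float64(146.4)) 13 board x,y 0.0049 -0.1701
(np.float64(171.2), np.float64(152.9)) 10 board x,y 0.0241 -0.1566
(np.float64(157.8), np.float64(159.6)) 14 board x,y 0.0649 -0.171
(np.float64(252.0), np.float64(204.8)) 4 board x,y 0.016 0.1369
(np.float64(237.8), np.float64(221.0)) 4 board x,y 0.0773 0.137
```

View pics/s12.png

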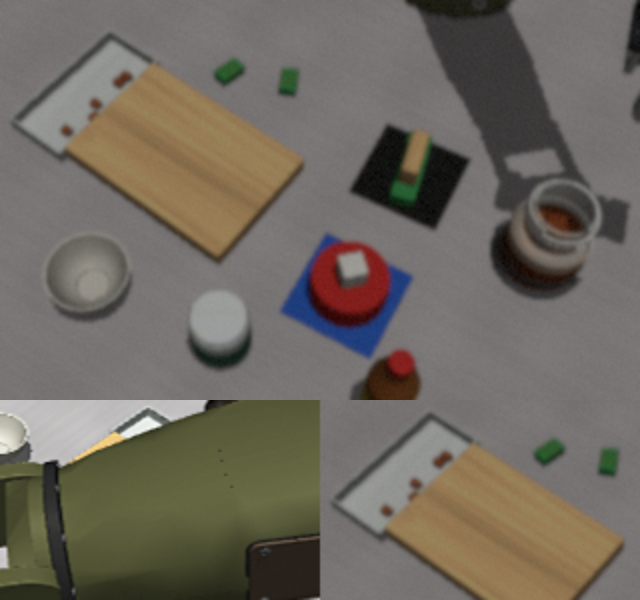

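The scraper is back upright on the grey mat at (410,170). The lid is on the blue mat, the jar is open, and the bystanders are untouched. One chip sits near the board edge, so I'll measure its height from two wrist views before handing in.

>>> {"name": "jog_arm", "arguments": {
  "motion": [
    [-0.0032,-0.0332,0,0,0,0,0.3],
    [-0.0032,-0.0332,0,0,0,0,0.3],
    [-0.0032,-0.0332,0,0,0,0,0.3],
    [-0.0032,-0.0332,0,0,0,0,0.3],
    [-0.0032,-0.0332,0,0,0,0,0.3]
  ]
}}

```text
time_s: 58.05
ee_pos: [0.4011, 0.2213, 0.2402]
eef_rot: [-3.141, 0.001, -2.914]
force: [1.0, -0.2, -0.1]
grip_width: 0.0609
grip_force: 0.0
```

>>> {"name": "jog_arm", "arguments": {
  "motion": [
    [-0.0032,-0.0332,0,0,0,0,0.3],
    [-0.0032,-0.0332,0,0,0,0,0.3],
    [-0.0032,-0.0332,0,0,0,0,0.3],
    [-0.0032,-0.0332,0,0,0,0,0.3],
    [-0.0032,-0.0332,0,0,0,0,0.3]
  ]
}}

```text
time_s: 58.55
ee_pos: [0.4539, 0.0631, 0.2404]
eef_rot: [-3.141, 0.001, -2.915]
force: [0.1, 1.2, 0.3]
grip_width: 0.0612
grip_force: 0.0
```

>>> {"name": "jog_arm", "arguments": {
  "motion": [
    [-0.0032,-0.0332,0,0,0,0,0.3],
    [-0.0032,-0.0332,0,0,0,0,0.3],
    [-0.0032,-0.0332,0,0,0,0,0.3],
    [-0.0032,-0.0332,0,0,0,0,0.3],
    [-0.0032,-0.0332,0,0,0,0,0.3]
  ]
}}

```text
time_s: 59.05
ee_pos: [0.5068, -0.0949, 0.2405]
eef_rot: [-3.141, 0.001, -2.915]
force: [1.0, -0.2, 0.5]
grip_width: 0.061
grip_force: 0.0
```

>>> {"name": "jog_arm", "arguments": {
  "motion": [
    [0,-0.0332,0,0,0,0,0.3],
    [0,-0.0332,0,0,0,0,0.3],
    [0,0,0,0,0,0,0.3],
    [0,0,0,0,0,0,0.3]
  ]
}}

```text
time_s: 59.45
ee_pos: [0.5215, -0.1582, 0.2401]
eef_rot: [-3.141, 0.0, -2.915]
force: [-0.9, 0.7, -0.1]
grip_width: 0.0612
grip_force: 0.0
```

```bash
cat >> h.py <<'E'
def tray(tag):
    w,m=cam("wrist");H=hsv(cv2.GaussianBlur(w,(3,3),0));h,s,v=[H[...,i].astype(int) for i in range(3)]
    mask=((h<16)&(s>125)&(v<190));mask[300:]=0;out=[]
    for c,a,b in blobs(mask,40):
        p=onz(m,*c,.008)
        d=p[:2]-[.559,-.1495];x,y=d@[.9954,-.0957],d@[.0957,.9954]
        if abs(x)<.12 and -.27<y<.15:
            o,dr=ray(m,*c);out.append(np.r_[o,dr,x,y]);print(np.round(c),a,"x,y",round(x,4),round(y,4),rect(m,b,.013))
    np.save(tag,np.array(out))
E
python3 -c "
from h import *;st();tray('t1.npy')"
```

```text
t 59.5 p [ 0.5215 -0.1582  0.2401] rpy [-3.141  0.    -2.915] q [-0.36  0.26  1.49 -0.    1.39 -2.16] F [-0.9  0.7 -0.1] w 0.0612 gf 0.0
[137. 108.] 75 x,y -0.0581 -0.1677 ((0.4847, -0.3092), (12, 9), np.float64(1.555))
[134. 121.] 70 x,y -0.0419 -0.168 ((0.5003, -0.311), (12, 9), np.float64(1.471))
[125. 158.] 60 x,y 0.0074 -0.1683 ((0.5491, -0.3161), (12, 8), np.float64(1.461))
[133. 176.] 43 x,y 0.0284 -0.1539 ((0.5711, -0.3037), (12, 6), np.float64(-0.108))
[115. 200.] 53 x,y 0.0684 -0.1685 ((0.6089, -0.3219), (11, 8), np.float64(1.447))
```

>>> {"name": "jog_arm", "arguments": {
  "motion": [
    [0,-0.03,0,0,0,0,0.3],
    [0,-0.03,0,0,0,0,0.3],
    [0,-0.03,0,0,0,0,0.3],
    [0,0,0,0,0,0,0.3],
    [0,0,0,0,0,0,0.3]
  ]
}}

```text
time_s: 60.0
ee_pos: [0.5423, -0.2443, 0.2402]
eef_rot: [-3.141, 0.0, -2.913]
force: [0.6, 0.1, -0.3]
grip_width: 0.061
grip_force: 0.0
```

```bash
python3 - <<'E'
from h import *
st();tray('t2.npy');A=np.load('t1.npy');B=np.load('t2.npy')
for a in A:
    b=min(B,key=lambda b:abs(b[6]-a[6])+.2*abs(b[7]-a[7]))
    M=np.c_[a[3:6],-b[3:6]];k=np.linalg.lstsq(M,b[:3]-a[:3],rcond=None)[0]
    p=(a[:3]+k[0]*a[3:6]+b[:3]+k[1]*b[3:6])/2;d=p[:2]-[.559,-.1495]
    print("chip z",p[2].round(4),"board",(d@[.9954,-.0957]).round(4),(d@[.0957,.9954]).round(4))
E
```

```text
t 60.0 p [ 0.5423 -0.2443  0.2402] rpy [-3.141  0.    -2.913] q [-0.48  0.38  1.34 -0.    1.43 -2.28] F [ 0.6  0.1 -0.3] w 0.061 gf 0.0
[209. 107.] 78 x,y -0.0581 -0.1674 ((0.4848, -0.3099), (12, 9), np.float64(1.483))
[182. 200.] 55 x,y 0.068 -0.168 ((0.6087, -0.3225), (11, 9), np.float64(1.539))
chip z 0.0095 board -0.0583 -0.1672
chip z 0.0429 board -0.0541 -0.1602
chip z 0.1138 board 0.0023 -0.1462
chip z -0.0273 board 0.0607 -0.1685
chip z 0.0111 board 0.0669 -0.1676
```

```bash
sed -i 's/(v<190));mask\[300/(v<235));mask[300/; s/(s>125)&(v<235)/(s>110)\&(v<235)/' h.py; python3 - <<'E'
from h import *
tray('t2.npy');A=np.load('t1.npy');B=np.load('t2.npy')
for a in A:
    b=min(B,key=lambda b:abs(b[6]-a[6])+.2*abs(b[7]-a[7]))
    M=np.c_[a[3:6],-b[3:6]];k=np.linalg.lstsq(M,b[:3]-a[:3],rcond=None)[0]
    p=(a[:3]+k[0]*a[3:6]+b[:3]+k[1]*b[3:6])/2;d=p[:2]-[.559,-.1495]
    print("chip z",p[2].round(4),"board",(d@[.9954,-.0957]).round(4),(d@[.0957,.9954]).round(4))
E
```

```text
[209. 107.] 87 x,y -0.0583 -0.1674 ((0.4847, -0.31), (13, 9), np.float64(1.484))
[182. 199.] 66 x,y 0.0679 -0.168 ((0.6087, -0.3226), (12, 10), np.float64(1.457))
chip z 0.0097 board -0.0583 -0.1672
chip z 0.0435 board -0.0543 -0.16
chip z 0.114 board 0.0022 -0.1461
chip z -0.0282 board 0.061 -0.1687
chip z 0.011 board 0.067 -0.1676
```

```bash
python3 - <<'E'
from h import *
w,m=cam("wrist");H=hsv(cv2.GaussianBlur(w,(3,3),0))
for x,y in((-.0419,-.168),(.0074,-.168),(.0284,-.155)):
    P=[.559+.9954*x+.0957*y,-.1495-.0957*x+.9954*y,.009];u,v=proj(m,P)[0].round().astype(int);print((u,v),H[v-8:v+9:4,u-8:u+9:4].tolist())
h,s,v=[H[...,i].astype(int) for i in range(3)]
mask=((h<20)|(h>165))&(s>70)&(v<130);mask[300:]=0
for c,a,b in blobs(mask,15):
    for z in(.009,.03):
        r=rect(m,b,z);d=np.array(r[0])-[.559,-.1495];print(c,a,z,r,"board",d@[.9954,-.0957],d@[.0957,.9954])
E
```

```text
(np.int64(204), np.int64(120)) [[[80, 7, 109], [75, 5, 108], [165, 3, 151], [9, 61, 138], [10, 119, 131]], [[80, 7, 109], [10, 70, 84], [9, 104, 81], [9, 79, 113], [98, 6, 166]], [[80, 7, 106], [10, 100, 79], [10, 108, 80], [10, 111, 83], [12, 10, 122]], [[80, 7, 109], [18, 14, 93], [10, 67, 80], [10, 101, 76], [75, 5, 102]], [[83, 9, 111], [80, 7, 108], [75, 9, 109], [80, 7, 107], [75, 9, 108]]]
(np.int64(194), np.int64(157)) [[[75, 9, 108], [60, 5, 103], [70, 7, 105], [75, 10, 107], [75, 5, 106]], [[80, 7, 105], [10, 97, 79], [10, 102, 75], [13, 53, 77], [70, 7, 104]], [[40, 8, 98], [9, 107, 79], [9, 107, 79], [11, 109, 77], [70, 8, 102]], [[70, 7, 106], [12, 29, 89], [10, 80, 80], [11, 70, 77], [70, 7, 106]], [[80, 7, 109], [70, 7, 107], [80, 7, 106], [80, 7, 106], [70, 7, 107]]]
(np.int64(199), np.int64(175)) [[[70, 7, 107], [75, 10, 107], [45, 5, 99], [45, 5, 100], [70, 7, 108]], [[80, 7, 106], [80, 7, 106], [11, 90, 79], [11, 103, 74], [50, 8, 101]], [[80, 7, 113], [45, 5, 104], [10, 105, 80], [10, 96, 77], [60, 7, 107]], [[98, 11, 193], [90, 2, 159], [10, 94, 81], [11, 51, 80]
[... 2732 characters left out ...]
93 0.31188474
(np.float64(504.6), np.float64(286.5)) 45 0.03 ((0.6264, 0.1351), (38, 5), np.float64(0.093)) board 0.039853739999999915 0.28974101999999996
(np.float64(381.0), np.float64(283.5)) 40 0.009 ((0.6707, -0.0202), (29, 2), np.float64(-1.341)) board 0.09881216999999991 0.13939490999999998
(np.float64(381.0), np.float64(283.5)) 40 0.03 ((0.6601, -0.0325), (27, 2), np.float64(-1.341)) board 0.08943803999999997 0.12613707
(np.float64(2.9), np.float64(293.7)) 51 0.009 ((0.8118, -0.553), (20, 7), np.float64(0.362)) board 0.29025206999999986 -0.37745094000000007
(np.float64(2.9), np.float64(293.7)) 51 0.03 ((0.794, -0.5381), (19, 6), np.float64(0.362)) board 0.27110802 -0.36432294000000004
```

```bash
python3 -c "
from h import *;print(ctrl.hand_in())"
```

```text
the job is handed in; nothing more can be done
None
```

Job handed in at about 60 s of the 210 s limit: lid rim-down on the blue mat, both slabs in the open jar, all five chips in the catch tray, scraper upright on the grey mat, and the bystanders untouched; no verdict came back from the hand-in.

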